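# Tighten the flask press with the ratchet wrench

## Robot

A 6-joint arm with a two-finger parallel gripper is mounted at the origin on the work surface. World frame = base frame: x ahead of the robot, y to its left, z up, the work surface at z = 0. Lengths are in mm, angles in rad, forces in N, time in s.
With the tool pointing down it reaches from about 350 to 875 mm from the base axis. Payload 4.2 kg.
Tool frame: the origin (TCP) lies midway between the tips of the shut fingers; the grasp point (between the pads) lies 19 mm behind it; z points along the fingers, y is the line along which they close (so a half turn about z gives the same grasp; the last joint's range is limited). The gripper opens to 85 mm and grips with 20 to 120 N. Pads are 22 mm wide; open, the fingers measure 114 mm over their backs; the gripper's body (76 mm by 85 mm) begins 54 mm behind the grasp point. The pads swing forward as they close: fully open they stand 13 mm farther back than shut.
Start: joints at [-1.087, 0.385, 0.008, 0, -1.194, -0.259], TCP at [139.337, -609.249, 203.512] pointing down, gripper open.
Joint ranges: [-3.14, 3.14], [-1.21, 2.06], [-1.07, 1.41], [-3.16, 2.05], [-2.99, -0.16], [-3.1, 3.1]. Speed limits (rad/s): [2.79, 2.79, 3.14, 3.14, 3.14, 3.14].

## Interface

Orientations are given as a unit quaternion [x, y, z, w].
In Python, from bench import read_state, get_image, job_done gives the robot as it stands.
- The arm moves only by the shell command python3 -m jog 'ROWS'. ROWS is JSON, a list of rows, each a list of 3 entries, a list of its own where there are three numbers: the shift along the world's x, y, z scaled (see below), then the turn, a rotation vector about the world's x, y, z scaled (see below), then the gripper's target within -1 to 1 (shut at 1, half-way at 0, fully open at -1). In form: [[[x, y, z], [wx, wy, wz], claw], ...]. A call has 1 to 20 rows; each row is the pose to reach, as a shift and turn from the pose commanded when the call began; what a row does not reach only later rows make up. The controller multiplies each number of a shift by 10 cm and each number of a turn by 120 degrees. A row lasts 1/10 s, in which the tool goes at most 50 mm and 8.59 degrees, less where a joint would pass 70% of its speed; a pose out of reach is approached as far as the arm can. A call with a number of a shift or a turn outside -1 to 1 is refused whole. A call with a gripper value outside its range is refused whole. The fingers move at their own pace and stop on an object; the grip force is fixed at half the most. Time passes only in rows, so rows that repeat a pose let the fingers close. It gives the time, the measured TCP pose, the force, the opening and the grip force at its end, in the units of the state.
- read_state(): the state, without advancing time (a new reading comes with each control period).
- get_image(name): name is "scene" or "top" or "wrist"; returns a dict with "frame" (480x640x3 uint8, red, green, blue), "range_z" (480x640 float32, mm along the optical axis (not along the pixel's ray), 0 where there is no reading), "fx", "fy", "cx", "cy" (pixels), "R" (3x3) and "t" (3): a world point X has camera coordinates R X + t. Camera axes: x right, y down, z forward; pixel columns grow to the right and rows downward; lengths in mm; the calibration is good to about 2 mm. A picture is of the moment at which its call begins.
- job_done(): hands the job in; it is judged then, once.
The state is a dict: "clock": time; "joints": joint angles; "joint_vel": joint speeds; "joint_efforts": joint torques, N m; "position": TCP position; "ee_rot": TCP orientation; "contact_force": force on the tool from outside, world axes, zero at the start; "wrist_torque": the same for the moment, N m; "gripper_width": finger opening in mm; "grasp_force": force on a finger pad.
Only numpy, scipy, OpenCV 4.12 (cv2) and the standard library are available. Lean on these libraries where they do the work, as an engineer would, in place of code of your own. Each camera call takes 0.05 s, during which the arm holds its last target. There are 200 camera calls.

## Task

Take the ratchet wrench from the blue mat, seat it fully down over the square head on top of the flask press's screw, and swing it back and forth to run the screw down onto the brass flask until it is firm: stop when the pull at the middle of the grip has risen to about 8 N, and never go above 12 N or the mould inside cracks. Then lift the wrench off and lay it flat back on the mat. Turn the screw only with the wrench, and leave everything else on the bench where it is.

Things in the scene. Friction and masses are not known exactly. Their poses are not given: they have to be found in the camera images.
- wrench: Loose ratchet ring wrench, 203 mm, 0.3 kg: steel head 47 mm wide, 18 mm thick, neck, black sleeve with red stripes. Origin: head centre, underside; handle along -x, z up. Sleeve from x = -76 to -180 mm, 22 mm wide, z 0 to 18 mm. Set to tighten: turned clockwise from above it drives its socket; turned back it slips with under 0.1 N m, a click every 20 degrees. Lies flat on head and sleeve.
- wrench_grip (a point): Middle of the wrench's grip sleeve: 128 mm from the head's centre, half way up (9 mm above its underside).
- drive: The socket ring that turns inside the wrench's head; origin as the wrench's, z up. A square through hole, 21.4 mm across flats, 18 mm deep, with a 2.5 mm lead-in chamfer at the underside. Its x axis points at the middle of one flat of the hole.
- press: Green flask press bolted to the bench; origin under its base's centre, on the screw's axis. Base 150 x 200 mm; crossbeam along y, top 155 mm up. Two 17 mm columns at y = +78 and -78 mm rise to 218 mm, higher than the wrench on the screw, so the handle can swing only between them: in front of the press (its -x side), where 50 degrees either way of -x leaves a hand room, or behind.
- screw: The press's upright screw; origin on its axis at bench height. Its head is a steel square of 20 mm, 16 mm high, a flat's middle along its x axis and every 90 degrees from it. Right-handed: clockwise from above drives it down, 5 mm a turn. Running free it takes 0.2 N m.
- head_foot (a point): On the screw's axis at the foot of the square head, on the 33 mm collar where the seated wrench's underside rests; about 168 mm above the bench at first, sinking with the screw. The head's top is 16 mm above it. Fully seated, the wrench's underside lies here. Loosen the hand's twist and side push as the wrench is eased straight up off it, or it binds.
- flask: Brass denture flask, 92 x 106 mm, 77 mm high, set fixed under the screw; origin under its centre. At first 0.9 to 1.6 mm of air is left under the screw (1.1 to 2 rad of turning). Once it bears, the torque rises by some 1.3 N m per rad of further turning, and it stays when let go. The pull and any twist of the hand add up: 1.02 N m on the screw in all is 8 N at the sleeve's middle.
- mat: Blue tool mat fixed on the bench, 300 mm (its x) by 200 mm (its y), 4 mm thick, on which the wrench lies at the start; origin at the centre of its underside.
- monomer: Bystander: amber bottle, 60 mm wide, 150 mm high; origin under its centre.
- powder: Bystander: white jar with an orange lid, 72 mm wide, 95 mm high; origin under its centre.
- bowl: Bystander: green mixing bowl, 116 mm wide, 62 mm high; origin under its centre.
- wax_knife: Bystander: small spatula, 170 mm long, lying flat; origin at its middle on the bench.
- cast: Bystander: white plaster dental cast, 62 x 70 x 37 mm; origin under its centre.
- flask_half: Bystander: open brass flask half, 92 x 106 x 30 mm; origin under its centre.
- dappen: Bystander: little glass cup, 36 mm wide, 28 mm high; origin under its centre.
Things that resemble listed ones, but are neither listed nor needed, are in the scene too. Leave any purple look-alike of the wrench alone.

How it is judged:
By the outcome, as a careful person would: the job done as asked, in the order asked, and still so for the second after the job is handed in, with the robot touching nothing.
It also fails if it takes over 72 s, if anything falls off the work surface, if the arm or the gripper's body presses on something with over 40 N, if the wrist force passes 120 N, or if a joint passes its speed limit or range.

## Working session

There is one attempt and no reset: what is moved stays moved. The work goes in short steps, Python scripts to look and compute and a shell command to move; the robot and the scene stay as the last step left them, time stands still between calls to the robot, and variables do not carry over. Pictures are saved under pics/ and viewed, at most 10 in all, crops included, and the job is handed in when it is done.

```bash
mkdir -p pics; ls; python3 - <<'E'
from bench import *
import cv2,numpy as np
for n in ("top","scene"):
    d=get_image(n); cv2.imwrite(f"pics/{n}0.png",d["frame"][:,:,::-1]); np.savez(f"{n}0.npz",**d)
    print(n,d["fx"],d["cx"],d["cy"],d["R"].round(3).tolist(),d["t"].round(1))
print(read_state())
E
```

```text
pics
top 451.00977020396556 312.4212653508112 231.34231383613042 [[0.028, -1.0, -0.002], [-0.986, -0.027, -0.167], [0.167, 0.007, -0.986]] [  40.1  571.  1187.1]
scene 575.762171831099 318.24755031635783 237.04020173873494 [[0.829, 0.558, 0.022], [0.338, -0.469, -0.816], [-0.445, 0.684, -0.577]] [-521.6  -64.  1684.3]
{'clock': 0.1, 'joints': array([-1.08736024e+00,  3.85430155e-01,  6.76584786e-03, -4.05824395e-04,
       -1.19399506e+00, -2.58612619e-01]), 'joint_vel': array([ 0.00065037, -0.00302755,  0.0036868 ,  0.00197374,  0.00093469,
        0.00085334]), 'joint_efforts': array([-3.54077974e-04, -3.93318057e+01,  1.88931048e+01,  4.19793516e+00,
       -2.54348786e-03,  1.04823874e-05]), 'position': array([ 139.22066633, -608.71084001,  202.56654922]), 'ee_rot': array([-1.12100721e-01,  9.93696395e-01,  9.36518259e-04, -1.61966955e-04]), 'contact_force': array([-0.12792281, -0.24640368,  0.11105806]), 'wrist_torque': array([ 0.00770866, -0.01155762,  0.00372645]), 'grasp_force': 0.0, 'gripper_width': 85.17441869297197}
```

View pics/top0.png

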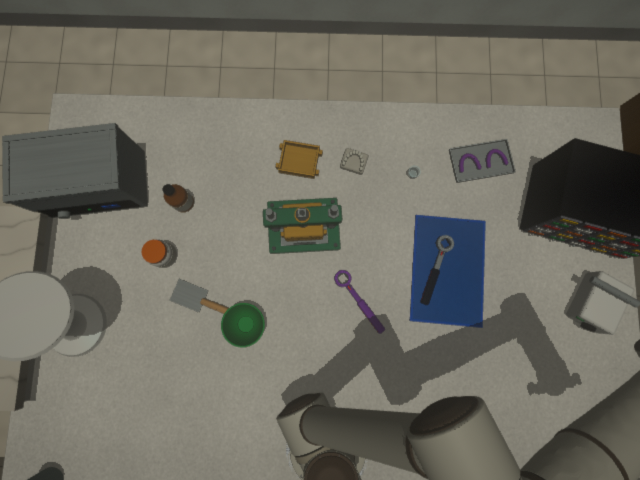

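View pics/scene0.png

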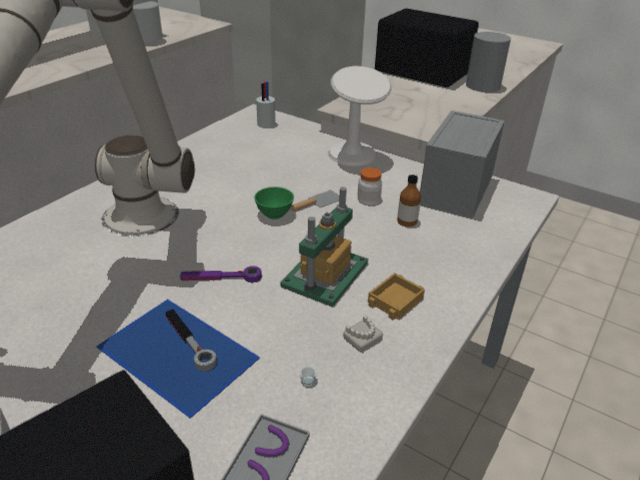

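The top view shows the wrench on the mat (head at 445,243; sleeve end near 427,302) and the press screw at (303,213). The purple decoy is at (343,278)–(380,328). The scene view shows the wrench head at (205,358), the sleeve around (178,325) and the screw head at (327,218).

```bash
cat > h.py <<'E'
from bench import *
import cv2,numpy as np
def world(d,u,v,z=None):
    """pixel -> world via depth, or via plane height z"""
    R,t=d["R"],d["t"]; u=np.atleast_1d(u).astype(float); v=np.atleast_1d(v).astype(float)
    r=np.stack([(u-d["cx"])/d["fx"],(v-d["cy"])/d["fy"],np.ones_like(u)],1)
    if z is None:
        return (r*d["range_z"][v.round().astype(int),u.round().astype(int)][:,None]-t)@R
    c=-R.T@t; w=r@R; return c+w*((z-c[2])/w[:,2])[:,None]
def proj(d,X):
    p=np.atleast_2d(X)@d["R"].T+d["t"]; return np.stack([d["fx"]*p[:,0]/p[:,2]+d["cx"],d["fy"]*p[:,1]/p[:,2]+d["cy"]],1)
def pca(P):
    c=P.mean(0); w,V=np.linalg.eigh(np.cov((P-c).T)); return c,V[:,-1],np.ptp((P-c)@V[:,-1]),np.ptp((P-c)@V[:,0])
E
python3 - <<'E'
from h import *
d=dict(np.load("top0.npz"))
f=d["frame"].astype(int); v,u=np.mgrid[:480,:640]; v=v.ravel();u=u.ravel()
W=world(d,u,v); Wz=W.reshape(480,640,3)
hsv=cv2.cvtColor(d["frame"],cv2.COLOR_RGB2HSV)
mat=cv2.inRange(hsv,(105,120,40),(125,255,255))
c=max(cv2.findContours(mat,0,2)[0],key=cv2.contourArea)
box=cv2.boxPoints(cv2.minAreaRect(c)); print("mat",world(d,box[:,0],box[:,1],4).round(0).tolist())
inn=np.zeros((480,640),np.uint8); cv2.drawContours(inn,[cv2.convexHull(c)],-1,255,-1); inn=cv2.erode(inn,np.ones((5,5)))
m=((inn>0)&(mat==0)); m2=cv2.morphologyEx(m.astype(np.uint8),cv2.MORPH_OPEN,np.ones((3,3)))
n,l,st,ce=cv2.connectedComponentsWithStats(m2); print(st[1:],ce[1:])
k=1+np.argmax(st[1:,4]); vv,uu=np.where(l==k); P=world(d,uu,vv); Q=world(d,uu,vv,22)
print("wrench pca",pca(Q[:,:2]), "z",np.percentile(P[:,2],[5,50,90]))
for (a,b) in [(445,243),(441,258),(436,272),(428,298),(450,236)]: print((a,b),Wz[b,a].round(0),d["frame"][b,a])
for (a,b) in [(303,213),(300,211),(306,215),(270,215),(335,213),(270,250),(303,232)]: print((a,b),Wz[b,a].round(0))
E
```

```text
mat [[332.0, -217.0, 4.0], [633.0, -237.0, 4.0], [627.0, -442.0, 4.0], [327.0, -414.0, 4.0]]
[[420 235  35  70 710]] [[436.15774648 267.22816901]]
wrench pca (array([ 483.61239803, -288.14219816]), array([-0.93893027,  0.34410746]), np.float64(205.42363717582177), np.float64(50.3159833299418)) z [ 3.6305618  20.21428337 24.24184341]
(445, 243) [ 554. -318.    8.] [38 60 93]
(441, 258) [ 510. -304.   14.] [92 95 92]
(436, 272) [ 470. -287.   23.] [33 35 37]
(428, 298) [ 399. -265.   19.] [36 36 37]
(450, 236) [ 574. -333.    6.] [61 73 90]
(303, 213) [591.  79. 187.]
(300, 211) [597.  87. 183.]
(306, 215) [590.  72. 167.]
(270, 215) [578. 157. 214.]
(335, 213) [592.   1. 190.]
(270, 250) [518. 172.  21.]
(303, 232) [559.  80.  95.]
```

```bash
J="python3 -m jog"
python3 -m jog '[[[0.25,0.28,0],[0,0,-0.03],-1],[[0.5,0.56,0],[0,0,-0.06],-1],[[0.74,0.84,0],[0,0,-0.07],-1]]'
python3 -m jog '[[[0.25,0.28,0],[0,0,-0.03],-1],[[0.5,0.56,0],[0,0,-0.06],-1],[[0.74,0.84,0],[0,0,-0.07],-1]]'
python3 -m jog '[[[0.25,0.28,0],[0,0,-0.03],-1],[[0.5,0.56,0],[0,0,-0.06],-1],[[0.74,0.84,0],[0,0,-0.07],-1]]'
python3 -m jog '[[[0.25,0.28,0],[0,0,-0.03],-1],[[0.5,0.56,0],[0,0,-0.06],-1],[[0.74,0.84,0],[0,0,-0.07],-1],[[0.74,0.84,0],[0,0,-0.07],-1],[[0.74,0.84,0],[0,0,-0.07],-1]]'
python3 - <<'E'
from h import *
d=get_image("wrist"); cv2.imwrite("pics/w1.png",d["frame"][:,:,::-1]); np.savez("w1.npz",**d)
print(d["fx"],d["R"].round(3).tolist(),"cam",-(d["R"].T@d["t"]))
s=read_state(); print(s["position"],s["ee_rot"],s["joints"])
E
```

```text
clock: 0.4
position: [213.7, -524.1, 202.8]
ee_rot: [-0.038, 0.999, 0.001, -0.0]
contact_force: [-0.0, -0.3, -0.8]
gripper_width: 85.4
grasp_force: 0.0
clock: 0.7
position: [288.0, -439.8, 203.1]
ee_rot: [0.035, 0.999, 0.0, -0.0]
contact_force: [0.6, -0.9, -0.7]
gripper_width: 85.8
grasp_force: 0.0
clock: 1.0
position: [362.0, -355.8, 203.2]
ee_rot: [0.108, 0.994, 0.0, -0.0]
contact_force: [0.5, -0.2, 0.0]
gripper_width: 85.4
grasp_force: 0.0
clock: 1.5
position: [435.4, -272.5, 203.1]
ee_rot: [0.179, 0.984, 0.0, -0.001]
contact_force: [-0.3, -0.1, -1.0]
gripper_width: 85.2
grasp_force: 0.0
337.5049745783374 [[0.352, 0.936, 0.001], [0.895, -0.337, 0.292], [0.273, -0.102, -0.956]] cam [ 366.76274698 -246.42305183  372.73009844]
[ 434.96492657 -273.10085724  203.14406447] [ 1.79601027e-01  9.83739395e-01  9.23069147e-05 -5.15675202e-04] [-2.44345347e-01  1.95809325e-01 -2.60978377e-01 -1.31991739e-04
 -1.11504965e+00 -1.68755461e+00]
```

View pics/w1.png

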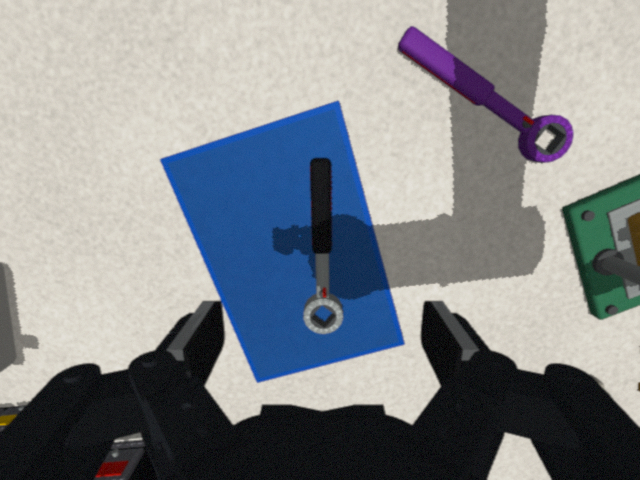

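The wrist view shows the wrench (head ring at 323,316; sleeve 320,158–252), with its square hole looking roughly diamond-shaped to the handle. The purple decoy is at upper right. I'll go closer to measure the hole.

```bash

python3 -m jog '[[[-0.2,0.07,-0.4],[0,0,0],-1],[[-0.4,0.15,-0.8],[0,0,0],-1],[[-0.5,0.18,-1],[0,0,0],-1],[[-0.5,0.18,-1],[0,0,0],-1],[[-0.5,0.18,-1],[0,0,0],-1]]'
python3 - <<'E'
from h import *
d=get_image("wrist"); np.savez("w2.npz",**d)
s=read_state(); print(s["position"],s["ee_rot"])
p=proj(d,[554,-318,22])[0]; print(p)
f=d["frame"][:,:,::-1]; u,v=p.astype(int)
x0,y0=max(u-60,0),max(v-130,0); c=f[y0:y0+190,x0:x0+120]; print(x0,y0,c.shape)
cv2.imwrite("pics/w2.png",cv2.resize(c,None,fx=3,fy=3,interpolation=cv2.INTER_CUBIC))
E
```

```text
clock: 2.05
position: [385.9, -256.4, 104.4]
ee_rot: [0.18, 0.984, -0.0, 0.001]
contact_force: [0.7, 0.0, 0.2]
gripper_width: 85.6
grasp_force: 0.0
[ 386.89609894 -256.4805205   104.98839875] [ 1.80046350e-01  9.83656634e-01 -4.66394221e-04  1.64949783e-03]
[324.00910695 420.98038301]
264 290 (190, 120, 3)
```

View pics/w2.png

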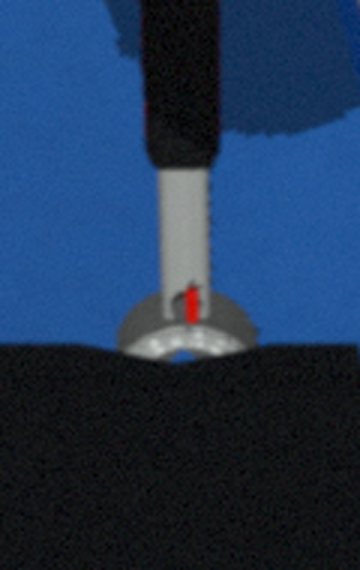

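The gripper body hides the head here, so I'll back off.

```bash

python3 -m jog '[[[-0.4,0.15,0],[0,0,0],-1],[[-0.8,0.3,0],[0,0,0],-1],[[-0.8,0.3,0],[0,0,0],-1],[[-0.8,0.3,0],[0,0,0],-1]]'
python3 - <<'E'
from h import *
d=get_image("wrist"); np.savez("w3.npz",**d)
s=read_state(); print(s["position"],s["ee_rot"])
p=proj(d,[554,-318,22])[0]; print(p)
f=d["frame"][:,:,::-1]; u,v=p.astype(int)
x0,y0=u-50,v-50; c=f[y0:y0+100,x0:x0+100]; print(x0,y0,c.shape)
cv2.imwrite("pics/w3.png",cv2.resize(c,None,fx=5,fy=5,interpolation=cv2.INTER_CUBIC))
E
```

```text
clock: 2.5
position: [306.9, -225.9, 105.4]
ee_rot: [0.18, 0.984, -0.0, 0.003]
contact_force: [0.6, -0.2, 1.3]
gripper_width: 85.3
grasp_force: 0.0
[ 307.65896754 -226.05756652  105.24227689] [ 1.79624463e-01  9.83731963e-01 -3.72812314e-04  2.51756489e-03]
[322.9972559  486.03774818]
272 436 (44, 100, 3)
```

View pics/w3.png

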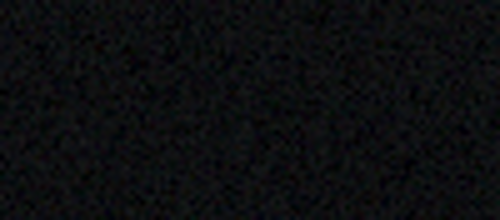

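```bash

python3 -m jog '[[[0.45,-0.17,0],[0,0,0],-1],[[0.95,-0.35,0],[0,0,0],-1]]' >/dev/null
python3 -m jog '[[[0.45,-0.17,0],[0,0,0],-1],[[0.95,-0.35,0],[0,0,0],-1],[[0.95,-0.35,0],[0,0,0],-1],[[0.95,-0.35,0],[0,0,0],-1],[[0.95,-0.35,0],[0,0,0],-1]]'
python3 - <<'E'
from h import *
d=get_image("wrist"); np.savez("w3.npz",**d)
s=read_state(); print(s["position"],s["ee_rot"])
p=proj(d,[554,-318,22])[0]; print(p)
f=d["frame"][:,:,::-1]; u,v=p.astype(int)
x0,y0=u-60,v-60; c=f[y0:y0+120,x0:x0+120]; print(x0,y0,c.shape)
cv2.imwrite("pics/w3b.png",cv2.resize(c,None,fx=4,fy=4,interpolation=cv2.INTER_CUBIC))
E
```

```text
clock: 3.25
position: [492.0, -294.2, 103.2]
ee_rot: [0.18, 0.984, 0.0, -0.0]
contact_force: [0.4, -0.4, -0.1]
gripper_width: 85.5
grasp_force: 0.0
[ 491.70259983 -294.04625489  103.60885564] [ 1.79908938e-01  9.83683247e-01  5.74293267e-05 -2.01331392e-04]
[321.30755451 314.19913017]
261 254 (120, 120, 3)
```

View pics/w3b.png

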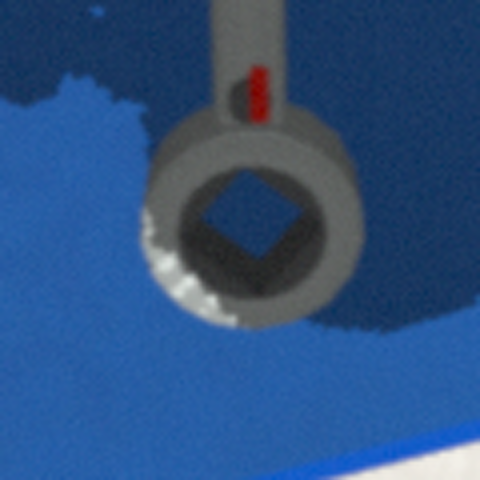

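The wrist close-up shows the head ring centred at about crop (253,222), which is pixel (324,310). The hole's visible diamond corners are at crop (247,168), (302,212), (258,260) and (201,217). The handle goes straight up in the image, so the hole's flats sit at about 45° to the handle.

```bash
python3 - <<'E'
from h import *
d=dict(np.load("w3.npz"))
hsv=cv2.cvtColor(d["frame"],cv2.COLOR_RGB2HSV)
blue=cv2.inRange(hsv,(100,110,20),(130,255,255))
n,l,st,ce=cv2.connectedComponentsWithStats(blue,connectivity=4)
k=l[307,323]; print(st[k],ce[k])
m=(l==k).astype(np.uint8)
c=cv2.findContours(m,0,1)[0][0]; 
big=cv2.approxPolyDP(cv2.convexHull(c),3,True)[:,0]; print(big.tolist())
# edge directions: fit lines to contour points far from corners
cc=c[:,0].astype(float)
for i in range(len(big)):
    a,b=big[i].astype(float),big[(i+1)%len(big)].astype(float); L=np.linalg.norm(b-a); 
    if L<8: continue
    t=(cc-a)@(b-a)/L; q=np.abs(np.cross((b-a)/L,cc-a)); s=(t>2.5)&(t<L-2.5)&(q<2)
    vx,vy,x,y=cv2.fitLine(cc[s].astype(np.float32),2,0,.01,.01).ravel()
    for z in (22,):
        W=world(d,[x-5*vx,x+5*vx],[y-5*vy,y+5*vy],z); dd=W[1]-W[0]; print(s.sum(),"edge angle",np.degrees(np.arctan2(dd[1],dd[0]))%90,W.mean(0).round(1))
# head outer top circle & handle, via non-blue mask
non=((blue==0)).astype(np.uint8); non[380:]=0
n,l,st,ce=cv2.connectedComponentsWithStats(non); k=l[290,324]; vv,uu=np.where(l==k); Q=world(d,uu,vv,22)[:,:2]
print(st[k]); 
# slice widths along approx handle axis
ax=np.array([-.939,.344])
for it in range(3):
    pr=np.array([-ax[1],ax[0]]); h=np.array([554,-318]); s=(Q-h)@ax; w=(Q-h)@pr
    mids=[]
    for a in range(30,185,5):
        q=w[(s>a)&(s<a+5)]
        if len(q)>8: mids.append((a+2.5,(q.max()+q.min())/2,np.ptp(q)))
    mids=np.array(mids); mm=mids[(mids[:,0]>80)&(mids[:,0]<175)]
    g=np.polyfit(mm[:,0],mm[:,1],1); ax=ax+g[0]*pr; ax/=np.linalg.norm(ax); 
print("handle ang",np.degrees(np.arctan2(ax[1],ax[0])),"offset",g[1],"range s",np.percentile(s,[0,100]))
print(mids.round(1).tolist())
print([ (d["range_z"][a,b]) for a,b in ((260,324),(240,324),(309,305))], world(d,[324,324,306],[240,220,309]).round(1).tolist())
E
```

```text
[311 297  26  22 320] [323.43125  307.196875]
[[320, 297], [336, 307], [326, 318], [311, 308]]
11 edge angle 30.420556709890086 [ 545.  -307.9   22. ]
8 edge angle 29.91657615516081 [ 555.3 -310.2   22. ]
11 edge angle 31.65944375145311 [ 552.2 -320.3   22. ]
6 edge angle 26.961390116734222 [ 542.2 -318.7   22. ]
[ 296   77   56  259 7410]
handle ang 160.3390555611572 offset -1.9802930606016005 range s [-19.87346221 179.70406287]
[[32.5, -1.6, 18.5], [37.5, -2.1, 14.5], [42.5, -2.2, 14.4], [47.5, -1.9, 15.0], [52.5, -2.0, 15.0], [57.5, -2.0, 14.9], [62.5, -1.8, 14.1], [67.5, -1.9, 14.0], [72.5, -1.9, 13.9], [77.5, -2.0, 13.8], [82.5, -1.8, 19.0], [87.5, -2.2, 19.7], [92.5, -2.0, 20.3], [97.5, -2.0, 20.3], [102.5, -1.8, 20.8], [107.5, -2.2, 21.5], [112.5, -2.0, 19.2], [117.5, -2.1, 20.4], [122.5, -1.8, 19.7], [127.5, -1.9, 21.0], [132.5, -2.0, 19.5], [137.5, -1.8, 20.0], [142.5, -1.9, 19.9], [147.5, -1.7, 20.4], [152.5, -2.1, 21.1], [157.5, -2.2, 20.9], [162.5, -2.3, 20.8], [167.5, -1.7, 20.6], [172.5, -2.1, 21.2], [177.5, -1.9, 19.1]]
[np.float32(271.85065), np.float32(266.7014), np.float32(279.6349)] [[495.8, -293.6, 17.5], [480.4, -287.8, 18.5], [545.6, -328.4, 20.8]]<stdin>:15: DeprecationWarning: Arrays of 2-dimensional vectors are deprecated. Use arrays of 3-dimensional vectors instead. (deprecated in NumPy 2.0)
```

```bash

python3 -m jog '[[[0.05,0.1,0.4],[0,0,0],-1],[[0.1,0.4,0.8],[0,0,0.05],-1],[[0.15,0.8,1],[0,0,0.1],-1],[[0.15,1,1],[0,0,0.16],-1]]' >/dev/null
python3 -m jog '[[[0.1,0.4,0.3],[0,0,0],-1],[[0.2,0.8,0.57],[0,0,0],-1],[[0.2,1,0.57],[0,0,0],-1]]' >/dev/null
python3 -m jog '[[[0.1,0.45,0],[0,0,0],-1],[[0.2,0.9,0],[0,0,0],-1]]' >/dev/null
python3 -m jog '[[[0,0.45,0],[0,0,0],-1],[[0,0.8,0],[0,0,0],-1],[[0,0.8,0],[0,0,0],-1],[[0,0.8,0],[0,0,0],-1],[[0,0.8,0],[0,0,0],-1]]'
python3 - <<'E'
from h import *
d=get_image("wrist"); np.savez("p1.npz",**d)
s=read_state(); print(s["position"],s["ee_rot"],s["joints"])
p=proj(d,[590,79,184])[0]; print(p)
cv2.imwrite("pics/p1.png",d["frame"][:,:,::-1])
E
```

```text
clock: 4.7
position: [546.8, 75.0, 261.0]
ee_rot: [0.014, 1.0, 0.0, 0.0]
contact_force: [-0.2, 0.3, -0.2]
gripper_width: 85.8
grasp_force: 0.0
[546.91993538  74.70897267 260.91309864] [1.38826613e-02 9.99903611e-01 3.91257559e-05 1.94959090e-04] [ 4.29516170e-01  2.23804151e-01 -7.70979357e-02  1.01151660e-04
 -1.26950846e+00 -2.02810871e+00]
[328.6745037  290.61507088]
```

View pics/p1.png

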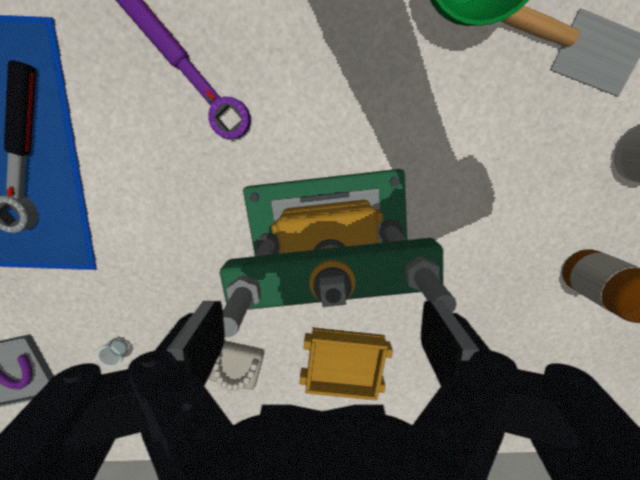

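The wrist view shows the press from above. The screw's square head is at about (332,290), the columns' tops are at (231,318) and (440,292), and the beam is tilted a few degrees from the image axes. I'll measure the head by depth and intensity.

```bash
python3 - <<'E'
from h import *
d=dict(np.load("p1.npz"))
v,u=np.mgrid[262:322,296:370]; W=world(d,u.ravel(),v.ravel()); z=W[:,2].reshape(v.shape)
g=cv2.cvtColor(d["frame"],cv2.COLOR_RGB2GRAY)
np.set_printoptions(linewidth=220)
print(z[10:46:2,18:54:2].round(0).astype(int))
print(g[272:308,314:350:1][::2,::1])
def rep(m,zz,name):
    n,l,st,ce=cv2.connectedComponentsWithStats(m.astype(np.uint8),connectivity=4); k=1+np.argmax(st[1:,4]); 
    c=cv2.findContours((l==k).astype(np.uint8),0,1)[0][0]; r=cv2.minAreaRect(c); 
    b=cv2.boxPoints(r)+[296,262]; B=world(d,b[:,0],b[:,1],zz); e=np.diff(np.vstack([B,B[:1]]),axis=0)
    print(name,st[k],B.mean(0).round(1),"ang",(np.degrees(np.arctan2(e[:,1],e[:,0]))%90).round(1),"len",np.linalg.norm(e,axis=1).round(1))
m=(z>180)&(z<190); print(z[m].mean()); rep(m,184,"top by depth")
# columns tops + beam edges
hsv=cv2.cvtColor(d["frame"],cv2.COLOR_RGB2HSV)
V,U=np.mgrid[0:480,0:640]; W=world(d,U.ravel(),V.ravel()); Z=W[:,2].reshape(480,640)
cm=(Z>211)&(Z<222)&(V<335)&(V>230); n,l,st,ce=cv2.connectedComponentsWithStats(cm.astype(np.uint8))
for k in range(1,n):
    if st[k,4]>25: print("col",st[k],world(d,ce[k,0],ce[k,1],218).round(1))
bm=((Z>150)&(Z<160)&(hsv[...,1]>80)&(hsv[...,0]>60)&(hsv[...,0]<95))
y,x=np.where(bm); r=pca(world(d,x,y,155)[:,:2]); print("beam",r)
E
```

```text
[[159 159 158 165 169 167 167 167 168 167 166 431 168 167 168 167 163 159]
 [160 159 167 168 168 166 166 168 167 168 166 168 167 168 168 167 168 158]
 [160 164 168 168 168 168 166 168 167 167 168 168 169 169 169 168 166 168]
 [159 167 168 170 169 170 171 171 171 172 172 173 174 174 174 167 168 167]
 [165 167 168 172 175 174 176 174 176 176 176 176 177 178 178 166 167 168]
 [167 167 167 178 178 180 179 179 180 180 180 180 182 180 181 180 167 167]
 [167 168 168 180 181 181 183 182 182 183 182 184 183 183 182 184 168 167]
 [166 167 167 183 183 184 185 182 183 182 183 184 182 183 183 183 167 167]
 [168 168 166 183 185 184 184 183 183 182 184 183 183 182 183 184 167 167]
 [168 166 168 182 184 182 184 184 183 183 185 185 183 183 184 183 167 166]
 [166 168 167 168 182 182 183 184 184 184 184 183 184 185 183 183 167 168]
 [159 165 166 167 182 182 184 184 185 184 184 184 183 185 182 183 167 168]
 [154 159 167 167 183 183 186 185 184 184 184 184 185 184 184 184 167 168]
 [154 154 168 167 183 183 184 183 185 185 186 185 184 185 183 183 166 152]
 [154 155 153 167 184 184 183 184 184 184 185 184 
[... 2557 characters left out ...]
  65  66  69  68  71  69 101 143 181 186 182]
 [180 184 183 182 183 186 185 160 109  74  71  69  70  69  72  70  70  70  68  69  69  73  76  74  79  83  87  88  92  95 104 124 152 183 190 191]
 [185 185 186 186 188 187 185 168 134 104 100 101 107 112 121 126 133 130 133 143 156 168 171 167 171 172 171 171 174 180 179 187 186 186 181 182]]
183.38192722041765
top by depth [ 24  19  27  26 583] [593.   82.3 184. ] ang [4.6 4.8 4.8 3.6] len [19.7 21.1 20.1 21.2]
col [431 291  26  22 279] [[582.9 160.  218. ]]
col [224 312  16  23 297] [[597.7   8.7 218. ]]
beam (array([588.69503262,  82.42991061]), array([-0.08598053,  0.99629682]), np.float64(193.30966073019218), np.float64(42.467433523372826))
```

```bash
python3 - <<'E'
from h import *
d=dict(np.load("p1.npz")); print(world(d,[332.7],[294.7],183.7))
u=np.array([319.3,344,345.5,322]);v=np.array([285.5,283.3,303.3,305.8]); B=world(d,u,v,183.7); e=np.diff(np.vstack([B,B[:1]]),axis=0)
print(B.mean(0),np.degrees(np.arctan2(e[:,1],e[:,0]))%90,np.linalg.norm(e,axis=1))
E
python3 -m jog '[[[-0.15,-0.45,0],[0,0,-0.03],-1],[[-0.3,-0.9,0],[0,0,-0.05],-1]]' >/dev/null
python3 -m jog '[[[-0.15,-0.45,-0.1],[0,0,-0.03],-1],[[-0.3,-0.9,-0.3],[0,0,-0.05],-1]]' >/dev/null
python3 -m jog '[[[-0.1,-0.4,-0.3],[0,0,-0.03],-1],[[-0.2,-0.7,-0.6],[0,0,-0.05],-1],[[-0.3,-0.9,-0.7],[0,0,-0.05],-1]]' >/dev/null
python3 -m jog '[[[-0.1,-0.4,-0.3],[0,0,0],-1],[[-0.2,-0.78,-0.6],[0,0,0],-1],[[-0.23,-0.78,-0.8],[0,0,0],-1],[[-0.23,-0.78,-0.8],[0,0,0],-1],[[-0.23,-0.78,-0.8],[0,0,0],-1]]'
python3 - <<'E'
from h import *
s=read_state();q=s["ee_rot"]; print(s["position"],q,"yaw y",2*np.degrees(np.arctan2(q[1],q[0]))-90)
E
```

```text
[[593.82699067  82.16016088 183.7       ]]
[593.71500695  82.15973419 183.7       ] [3.96380962 3.46420181 5.15935724 5.25524357] [19.74120258 17.69979254 19.18301708 18.10396666]
clock: 5.95
position: [434.7, -271.7, 81.7]
ee_rot: [0.17, 0.985, -0.0, 0.0]
contact_force: [-0.4, 1.1, 0.4]
gripper_width: 85.2
grasp_force: 0.0
[ 434.72525367 -271.70410642   81.67486984] [ 1.69961064e-01  9.85450722e-01 -2.78523820e-04  1.85053697e-04] yaw y 70.42888843009442
```

```bash

python3 -m jog '[[[0,-0.01,-0.4],[0,0,0],-1],[[0,-0.01,-0.6],[0,0,0],-1],[[0,-0.01,-0.74],[0,0,0],-1],[[0,-0.01,-0.74],[0,0,0],-1],[[0,-0.01,-0.74],[0,0,0],1],[[0,-0.01,-0.74],[0,0,0],1],[[0,-0.01,-0.74],[0,0,0],1],[[0,-0.01,-0.74],[0,0,0],1],[[0,-0.01,-0.74],[0,0,0],1],[[0,-0.01,-0.74],[0,0,0],1],[[0,-0.01,-0.74],[0,0,0],1],[[0,-0.01,-0.74],[0,0,0],1]]'
```

```text
clock: 7.15
position: [434.8, -271.9, 7.0]
ee_rot: [0.17, 0.986, 0.0, -0.0]
contact_force: [1.1, -0.1, -0.5]
gripper_width: 0.2
grasp_force: 0.0
```

Nothing was gripped; take a look.

```bash

python3 - <<'E'
from h import *
d=get_image("scene"); np.savez("s1.npz",**d); t=get_image("top"); w=get_image("wrist"); np.savez("w5.npz",**w)
p=proj(d,[434,-273,15])[0]; print(p, proj(d,[554,-316,15])[0]); u,v=p.astype(int)
a=cv2.resize(d["frame"][v-70:v+80,u-75:u+75],(500,500)); b=cv2.resize(w["frame"],(640,480))[:,170:470]
b=cv2.copyMakeBorder(b,0,20,0,0,0)
cv2.imwrite("pics/s1.png",np.hstack([a,b])[:,:,::-1]); s=read_state(); print(s["gripper_width"],s["contact_force"],s["position"])
E
```

```text
[178.77141943 325.19605689] [205.08582898 360.03051689]
0.2742855792041834 [-0.07375402  0.17461435 -0.87893234] [ 434.78416764 -271.89852027    7.02603528]
```

View pics/s1.png

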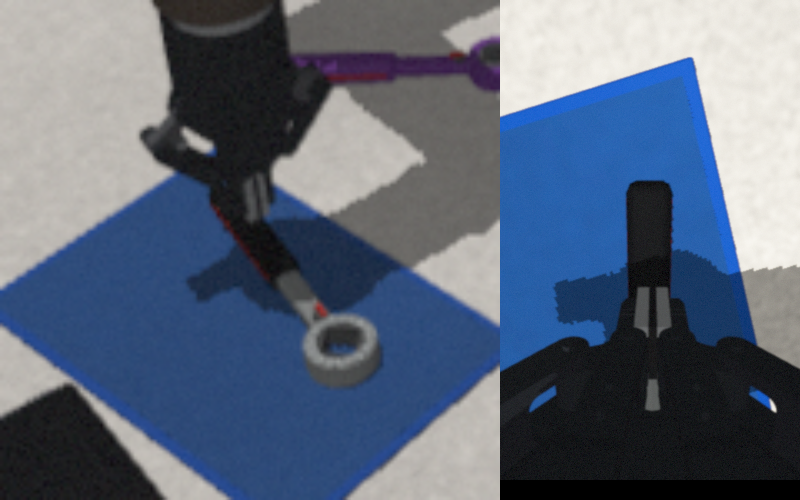

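The scene crop (left) shows the shut fingers at crop (258,215), on or over the sleeve. In the wrist crop (right) the shut tips are at (652,290), above the black sleeve. I'll measure the true tip height by depth.

```bash

python3 - <<'E'
from h import *
d=dict(np.load("s1.npz")); w=dict(np.load("w5.npz"))
# wrist: column through left/right finger, crop col 643->u=643-500+170
for u in (313,331):
    print(u,[(v,*world(w,[u],[v])[0].round(0)) for v in (250,275,284,288,292,297,302,310,320,330)])
# sleeve in wrist view
for v in (185,200,230,270): print(v,world(w,[322],[v])[0].round(1))
# scene: tip crop (258,215) -> px
p=np.array([178.77,325.196]).astype(int)-[75,70]
for c in ((250,190),(258,205),(258,213),(258,219),(262,226),(275,240),(285,255)):
    q=p+np.array(c)/3.333; print(c,world(d,[q[0]],[q[1]])[0].round(0))
print(proj(d,[[434.8,-271.9,z] for z in (7,17,27)])-p)
E
```

```text
313 [(250, np.float64(413.0), np.float64(-269.0), np.float64(21.0)), (275, np.float64(425.0), np.float64(-273.0), np.float64(21.0)), (284, np.float64(430.0), np.float64(-275.0), np.float64(21.0)), (288, np.float64(424.0), np.float64(-272.0), np.float64(40.0)), (292, np.float64(424.0), np.float64(-272.0), np.float64(44.0)), (297, np.float64(424.0), np.float64(-272.0), np.float64(48.0)), (302, np.float64(425.0), np.float64(-272.0), np.float64(52.0)), (310, np.float64(425.0), np.float64(-272.0), np.float64(58.0)), (320, np.float64(425.0), np.float64(-272.0), np.float64(67.0)), (330, np.float64(424.0), np.float64(-271.0), np.float64(75.0))]
331 [(250, np.float64(416.0), np.float64(-260.0), np.float64(21.0)), (275, np.float64(428.0), np.float64(-264.0), np.float64(22.0)), (284, np.float64(433.0), np.float64(-266.0), np.float64(22.0)), (288, np.float64(427.0), np.float64(-265.0), np.float64(39.0)), (292, np.float64(427.0), np.float64(-265.0), np.float64(43.0)), (297, np.float64(427.0), np.float64(-265.0), np.float64(47.0)), (302, np.float64(427.0), np.float64(-265.0), np.float64(53.0)), (310, np.float64(427.0), np.float64(-265.0), np.float64(59.0)), (320, np.float64(427.0), np.float64(-265.0), np.float64(66.0)), (330, np.float64(428.0), np.float64(-266.0), np.float64(71.0))]
185 [ 385.1 -254.1   18.7]
200 [ 391.2 -256.2   21.9]
230 [ 404.9 -261.1   21.4]
270 [ 424.4 -268.    20.6]
(250, 190) [ 447. -279.   67.]
(258, 205) [ 446. -275.   50.]
(258, 213) [ 446. -275.   42.]
(258, 219) [ 434. -267.   24.]
(262, 226) [ 440. -269.   23.]
(275, 240) [ 453. -271.   18.]
(285, 255) [ 472. -280.   23.]
[[76.79646665 72.63773062]
 [76.27758832 69.4125731 ]
 [75.75406118 66.15852031]]
```

Both cameras put the shut tips at z≈38 while the reported TCP z is 7. So the fingers end about 31 mm short of the reported TCP, and the grasp passed over the sleeve. Reopen, go lower in steps and watch the force.

```bash

python3 -m jog '[[[0,0,0],[0,0,0],-1],[[0,0,0],[0,0,0],-1],[[0,0,0],[0,0,0],-1],[[0,0,0],[0,0,0],-1],[[0,0,0],[0,0,0],-1],[[0,0,0],[0,0,0],-1],[[0,0,0],[0,0,0],-1],[[0,0,0],[0,0,0],-1],[[0,0,-0.1],[0,0,0],-1],[[0,0,-0.2],[0,0,0],-1],[[0,0,-0.2],[0,0,0],-1]]'
python3 -m jog '[[[0,0,-0.05],[0,0,0],-1],[[0,0,-0.1],[0,0,0],-1],[[0,0,-0.1],[0,0,0],-1]]'
python3 - <<'E'
from h import *
w=get_image("wrist")
for u in (210,220,430,440): print(u,[(v,*world(w,[u],[v])[0].round(0)) for v in range(285,330,6)])
E
```

```text
clock: 8.4
position: [433.2, -271.4, -14.9]
ee_rot: [0.17, 0.985, 0.0, -0.002]
contact_force: [-1.3, 0.0, -0.3]
gripper_width: 85.3
grasp_force: 0.0
clock: 8.7
position: [434.3, -271.7, -23.7]
ee_rot: [0.17, 0.986, 0.0, -0.001]
contact_force: [0.2, 0.4, 0.3]
gripper_width: 85.3
grasp_force: 0.0
210 [(285, np.float64(409.0), np.float64(-317.0), np.float64(4.0)), (291, np.float64(411.0), np.float64(-318.0), np.float64(4.0)), (297, np.float64(414.0), np.float64(-320.0), np.float64(4.0)), (303, np.float64(410.0), np.float64(-311.0), np.float64(23.0)), (309, np.float64(411.0), np.float64(-310.0), np.float64(27.0)), (315, np.float64(411.0), np.float64(-308.0), np.float64(32.0)), (321, np.float64(413.0), np.float64(-309.0), np.float64(32.0)), (327, np.float64(415.0), np.float64(-310.0), np.float64(33.0))]
220 [(285, np.float64(410.0), np.float64(-312.0), np.float64(4.0)), (291, np.float64(413.0), np.float64(-314.0), np.float64(3.0)), (297, np.float64(416.0), np.float64(-315.0), np.float64(3.0)), (303, np.float64(412.0), np.float64(-308.0), np.float64(20.0)), (309, np.float64(415.0), np.floa
[... 557 characters left out ...]
.float64(443.0), np.float64(-229.0), np.float64(26.0)), (321, np.float64(445.0), np.float64(-230.0), np.float64(27.0)), (327, np.float64(446.0), np.float64(-231.0), np.float64(29.0))]
440 [(285, np.float64(447.0), np.float64(-216.0), np.float64(-1.0)), (291, np.float64(449.0), np.float64(-217.0), np.float64(-1.0)), (297, np.float64(452.0), np.float64(-218.0), np.float64(-1.0)), (303, np.float64(441.0), np.float64(-223.0), np.float64(23.0)), (309, np.float64(440.0), np.float64(-225.0), np.float64(28.0)), (315, np.float64(440.0), np.float64(-226.0), np.float64(33.0)), (321, np.float64(439.0), np.float64(-228.0), np.float64(37.0)), (327, np.float64(441.0), np.float64(-228.0), np.float64(37.0))]
```

Open tips are at about z=20, as expected. Close.

```bash

python3 -m jog '[[[0,0,0],[0,0,0],1],[[0,0,0],[0,0,0],1],[[0,0,0],[0,0,0],1],[[0,0,0],[0,0,0],1],[[0,0,0],[0,0,0],1],[[0,0,0],[0,0,0],1],[[0,0,0],[0,0,0],1],[[0,0,0],[0,0,0],1]]'
```

```text
clock: 9.55
position: [435.1, -272.1, -22.4]
ee_rot: [0.169, 0.986, -0.0, 0.0]
contact_force: [-1.5, -0.0, 5.9]
gripper_width: 20.6
grasp_force: 59.7
```

```bash

python3 -m jog '[[[0,0,0.1],[0,0,0],1],[[0,0,0.5],[0,0,0],1],[[0,0,1],[0,0,0],1],[[0,0,1],[0,0,0],1],[[0,0,1],[0,0,0],1]]'
python3 - <<'E'
from h import *
s=read_state();q=s["ee_rot"]; print(s["position"],q,s["wrist_torque"],2*np.degrees(np.arctan2(q[1],q[0]))-90)
for n in ("top","scene"):
    d=get_image(n); V,U=np.mgrid[:480,:640]; W=world(d,U.ravel(),V.ravel())
    hd=np.array([555,-315]); r=np.hypot(*(W[:,:2]-hd).T); m=(r<35)&(W[:,2]>60)&(W[:,2]<150); P=W[m]
    top=P[P[:,2]>np.percentile(P[:,2],60)-6]; print(n,m.sum(),"z pct",np.percentile(P[:,2],[5,50,95]).round(1),"c",((P.max(0)+P.min(0))/2).round(1),P.min(0).round(0),P.max(0).round(0))
    A=np.c_[P[:,:2]-hd,np.ones(len(P))]; sel=P[:,2]>np.percentile(P[:,2],30); print(np.linalg.lstsq(A[sel],P[sel,2],rcond=None)[0])
    np.savez("lift_"+n+".npz",**d)
E
```

```text
clock: 10.05
position: [434.5, -271.5, 77.8]
ee_rot: [0.17, 0.985, 0.0, 0.001]
contact_force: [-1.1, 0.1, -3.7]
gripper_width: 20.3
grasp_force: 59.4
[ 434.53682131 -271.46413472   77.78390882] [1.69880801e-01 9.85464337e-01 4.24426941e-04 6.10985704e-04] [ 0.09852578  0.29394984 -0.02008274] 70.4382172377401
top 228 z pct [109.3 121.  124.7] c [ 551.7 -312.7  115.7] [ 529. -336.  104.] [ 574. -290.  127.]
[1.50016546e-03 1.48723894e-02 1.22156730e+02]
scene 447 z pct [104.1 118.3 122. ] c [ 548.9 -314.1  112. ] [ 521. -339.   99.] [ 577. -289.  125.]
[-1.65661180e-02  3.73612770e-03  1.19050748e+02]
```

```bash

python3 -m jog '[[[0.1,0.3,0.4],[0,0,0.07],1],[[0.2,0.6,0.8],[0,0,0.14],1],[[0.2,0.9,1],[0,0,0.2],1]]' >/dev/null
python3 -m jog '[[[0.05,0.2,0.27],[0,0,0.07],1],[[0.1,0.5,0.27],[0,0,0.14],1],[[0.2,0.9,0.27],[0,0,0.2],1]]' >/dev/null
python3 -m jog '[[[0.1,0.3,0],[0,0,0.07],1],[[0.2,0.6,0],[0,0,0.135],1],[[0.28,0.84,0],[0,0,0.135],1],[[0.28,0.84,0],[0,0,0.135],1],[[0.28,0.84,0],[0,0,0.135],1],[[0.28,0.84,0],[0,0,0.135],1]]'
python3 - <<'E'
from h import *
s=read_state();q=s["ee_rot"]; y=2*np.degrees(np.arctan2(q[1],q[0]))-90; a=np.radians(y+90); print(s["position"],y+90, s["wrist_torque"],s["joints"],"head est",s["position"][:2]-128*np.array([np.cos(a),np.sin(a)]))
d=get_image("top"); np.savez("ov.npz",**d)
p=proj(d,[593.5,82,245])[0].astype(int); a=d["frame"][p[1]-40:p[1]+40,p[0]-40:p[0]+40]
d=get_image("scene"); np.savez("ovs.npz",**d); p=proj(d,[593.5,82,215])[0].astype(int); b=d["frame"][p[1]-40:p[1]+40,p[0]-40:p[0]+40]
cv2.imwrite("pics/ov.png",cv2.resize(np.hstack([a,b]),None,fx=5,fy=5)[:,:,::-1])
E
```

```text
clock: 11.35
position: [501.8, -8.6, 202.7]
ee_rot: [-0.38, 0.925, 0.0, -0.002]
contact_force: [0.2, 0.0, -2.9]
gripper_width: 20.6
grasp_force: 60.0
[501.7900506   -8.5937536  202.74311039] 224.63732635958317 [-0.21634995  0.18070729  0.02624533] [ 3.06784168e-01  1.77024858e-01 -2.85990963e-01 -2.38736181e-04
 -1.11111469e+00 -1.09840591e+00] head est [592.87081409  81.34119246]
```

```bash

python3 -m jog '[[[0.005,0.01,-0.2],[0,0,0],1],[[0.005,0.01,-0.36],[0,0,0],1],[[0.005,0.01,-0.42],[0,0,0],1],[[0.005,0.01,-0.42],[0,0,0],1]]'
python3 -m jog '[[[0,0,-0.02],[0,0,0],1],[[0,0,-0.04],[0,0,0],1],[[0,0,-0.06],[0,0,0],1]]'
python3 - <<'E'
from h import *
s=read_state(); print(s["position"],s["contact_force"],s["wrist_torque"])
E
```

```text
clock: 11.85
position: [502.8, -7.5, 161.6]
ee_rot: [-0.38, 0.925, 0.0, -0.001]
contact_force: [0.2, -0.3, -3.4]
gripper_width: 20.3
grasp_force: 60.0
clock: 12.15
position: [504.4, -6.6, 157.1]
ee_rot: [-0.38, 0.925, -0.0, 0.002]
contact_force: [-0.9, -0.1, 0.3]
gripper_width: 20.8
grasp_force: 60.5
[504.3508969   -6.61766613 157.06387794] [-0.88752712 -0.05803195  0.33655344] [0.44455004 0.01884674 0.14531219]
```

```bash

cat > s.py <<'E'
from h import *
import sys
s=read_state();q=s["ee_rot"]; h=2*np.degrees(np.arctan2(q[1],q[0]))%360; a=np.radians(h)
F=s["contact_force"];t=np.array([-np.sin(a),np.cos(a)]); ft=F[:2]@t; T=s["wrist_torque"]
p=s["position"]; c=np.array([593.5,82.2]); 
print("t%.2f"%s["clock"],"p",p.round(1),"hand",round(h,1),"Fr %.1f Ft %.1f Fz %.1f"%(F[:2]@[np.cos(a),np.sin(a)],ft,F[2]),"T",T.round(2),"headest",(p[:2]-128*np.array([np.cos(a),np.sin(a)])).round(1),"screwNm %.2f"%(ft*.128+T[2]))
E
for i in 1 2; do :; done
python3 -m jog '[[[0,0,-0.02],[0,0,0],1],[[0,0,-0.02],[0,0,0],1]]' >/dev/null; python3 s.py
python3 -m jog '[[[0,0,-0.02],[0,0,0],1],[[0,0,-0.02],[0,0,0],1]]' >/dev/null; python3 s.py
```

```text
t12.35 p [504.6  -6.5 155.3] hand 224.7 Fr 0.1 Ft -1.4 Fz 3.0 T [ 0.63 -0.03  0.17] headest [595.6  83.6] screwNm -0.01
t12.55 p [504.   -6.3 151.7] hand 224.7 Fr -3.3 Ft 0.0 Fz -2.7 T [ 0.76 -0.67  0.1 ] headest [595.   83.7] screwNm 0.10
```

```bash

python3 -m jog '[[[0.01,0.01,-0.03],[0,0,0],1],[[0.01,0.01,-0.04],[0,0,0],1],[[0.01,0.01,-0.04],[0,0,0],1]]' >/dev/null; python3 s.py
python3 -m jog '[[[0,0,-0.03],[0,0,0],1],[[0,0,-0.04],[0,0,0],1],[[0,0,-0.04],[0,0,0],1]]' >/dev/null; python3 s.py
python3 -m jog '[[[0,0,-0.02],[0,0,0],1],[[0,0,-0.03],[0,0,0],1],[[0,0,-0.03],[0,0,0],1]]' >/dev/null; python3 s.py
```

```text
t12.85 p [503.9  -6.1 147.4] hand 224.7 Fr -2.4 Ft 0.8 Fz -2.9 T [ 0.09 -0.29 -0.11] headest [594.9  83.8] screwNm -0.01
t13.15 p [504.   -6.2 144. ] hand 224.7 Fr 0.8 Ft 0.2 Fz -0.2 T [-0.16  0.01 -0.02] headest [595.   83.8] screwNm 0.00
t13.45 p [504.1  -6.3 141.6] hand 224.7 Fr 4.5 Ft -0.8 Fz 4.0 T [-0.31  0.56  0.08] headest [595.1  83.7] screwNm -0.03
```

```bash

python3 -m jog '[[[0,0,-0.02],[0,0,0],1],[[0,0,-0.02],[0,0,0],1]]' >/dev/null; python3 s.py
python3 -m jog '[[[0,0,-0.01],[0,0,0],1],[[0,0,-0.01],[0,0,0],1]]' >/dev/null; python3 s.py
```

```text
t13.65 p [504.4  -6.1 139.3] hand 224.7 Fr 4.9 Ft 0.5 Fz 4.5 T [-0.47  0.37 -0.04] headest [595.5  83.8] screwNm 0.03
t13.85 p [504.4  -6.  138.2] hand 224.7 Fr 4.1 Ft 0.8 Fz 4.7 T [-0.54  0.35 -0.01] headest [595.5  84. ] screwNm 0.09
```

```bash

cat > hz.py <<'E'
from h import *
for n in ("scene","top"):
    d=get_image(n); V,U=np.mgrid[:480,:640]; W=world(d,U.ravel(),V.ravel()); c=np.array([594.5,83])
    r=np.hypot(*(W[:,:2]-c).T); m=(r<23)&(r>13)&(W[:,2]>176)&(W[:,2]<215); m2=(r<8)&(W[:,2]>100)
    A=np.c_[W[m,:2]-c,np.ones(m.sum())]; print(n,m.sum(),"ring z",np.percentile(W[m,2],[10,50,90]).round(1),"fit",np.linalg.lstsq(A,W[m,2],rcond=None)[0].round(3),"mid z",np.median(W[m2,2]).round(1))
    V2=W[(np.abs(W[:,0]-541)<35)&(np.abs(W[:,1]-31)<35)&(W[:,2]>150)&(W[:,2]<215)]
    a=np.radians(224.7); s=(V2[:,:2]-c)@[np.cos(a),np.sin(a)]; w=(V2[:,:2]-c)@[-np.sin(a),np.cos(a)]
    for lo in (30,45,60,75,90): k=(s>lo)&(s<lo+12)&(np.abs(w)<8); print("  handle",lo,k.sum(),np.percentile(V2[k,2],80).round(1) if k.sum() else None)
E
python3 hz.py
```

```text
scene 129 ring z [180.4 185.7 187.5] fit [-3.30000e-02  9.10000e-02  1.85202e+02] mid z 184.9
  handle 30 8 186.0
  handle 45 16 181.7
  handle 60 22 181.3
  handle 75 23 183.8
  handle 90 20 184.2
top 147 ring z [184.3 186.5 189.3] fit [4.000e-03 9.000e-03 1.866e+02] mid z 185.2
  handle 30 0 None
  handle 45 0 None
  handle 60 0 None
  handle 75 0 None
  handle 90 0 None
```

Seated: the ring top is at about 186, so the underside is at about 168. Compute arc shifts for the swing.

```bash
cat > arc.py <<'E'
import numpy as np,sys
a0=float(sys.argv[1]); 
for d in map(float,sys.argv[2:]):
    f=lambda a:np.array([np.cos(np.radians(a)),np.sin(np.radians(a))]); s=1.28*(f(a0+d)-f(a0)); print("%g: [[%.3f,%.3f,0],[0,0,%.3f],1]"%(d,*s,d/120))
E
python3 arc.py 224.7 -6 -12 -18 -24 -30; python3 arc.py 194.7 -6 -12 -18 -24 -30;python3 arc.py 164.7 -6 -12 -18 -24
```

```text
-6: [[-0.089,0.100,0],[0,0,-0.050],1]
-12: [[-0.167,0.209,0],[0,0,-0.100],1]
-18: [[-0.234,0.325,0],[0,0,-0.150],1]
-24: [[-0.288,0.448,0],[0,0,-0.200],1]
-30: [[-0.328,0.576,0],[0,0,-0.250],1]
-6: [[-0.027,0.131,0],[0,0,-0.050],1]
-12: [[-0.040,0.265,0],[0,0,-0.100],1]
-18: [[-0.040,0.398,0],[0,0,-0.150],1]
-24: [[-0.025,0.532,0],[0,0,-0.200],1]
-30: [[0.003,0.663,0],[0,0,-0.250],1]
-6: [[0.042,0.127,0],[0,0,-0.050],1]
-12: [[0.097,0.249,0],[0,0,-0.100],1]
-18: [[0.165,0.365,0],[0,0,-0.150],1]
-24: [[0.244,0.473,0],[0,0,-0.200],1]
```

```bash

python3 -m jog '[[[-0.089,0.1,0.01],[0,0,-0.05],1],[[-0.167,0.209,0.01],[0,0,-0.1],1],[[-0.234,0.325,0.01],[0,0,-0.15],1],[[-0.234,0.325,0.01],[0,0,-0.15],1]]' >/dev/null; python3 s.py
```

```text
t14.35 p [481.4  27.4 139.2] hand 206.7 Fr 0.4 Ft 4.4 Fz 2.1 T [-1.19 -0.68 -0.55] headest [595.8  84.9] screwNm 0.01
```

```bash

python3 arc.py 206.7 -6 -12 -18 -24 
python3 -m jog '[[[-0.054,0.123,0],[0,0,-0.05],1],[[-0.095,0.251,0],[0,0,-0.1],1],[[-0.095,0.251,0],[0,0,-0.1],1]]' >/dev/null; python3 s.py
python3 -m jog '[[[-0.027,0.131,0],[0,0,-0.05],1],[[-0.04,0.265,0],[0,0,-0.1],1],[[-0.04,0.398,0],[0,0,-0.15],1],[[-0.025,0.532,0],[0,0,-0.2],1],[[0.003,0.663,0],[0,0,-0.25],1],[[0.003,0.663,0],[0,0,-0.25],1]]' >/dev/null; python3 s.py
```

```text
-6: [[-0.054,0.123,0],[0,0,-0.050],1]
-12: [[-0.095,0.250,0],[0,0,-0.100],1]
-18: [[-0.122,0.382,0],[0,0,-0.150],1]
-24: [[-0.135,0.515,0],[0,0,-0.200],1]
t14.65 p [472.   51.6 139.1] hand 194.8 Fr -0.6 Ft 7.0 Fz 0.8 T [-1.98 -0.99 -0.79] headest [595.8  84.3] screwNm 0.10
t15.25 p [472.9 116.8 138.8] hand 164.8 Fr -7.2 Ft 8.4 Fz 1.9 T [-2.99 -1.62 -0.93] headest [596.4  83.1] screwNm 0.15
```

```bash

python3 -m jog '[[[0.008,-0.02,0],[0,0,0],1],[[0.008,-0.02,0],[0,0,0],1]]' >/dev/null; python3 s.py; sed -i 's/128\*np.array/125.8*np.array/;s/ft\*.128/ft*.1258/' s.py; sed -i 's/1.28\*/1.258*/' arc.py; python3 s.py; python3 arc.py 164.8 -6 -12 -18
```

```text
t15.45 p [472.6 115.3 138.7] hand 164.8 Fr -0.6 Ft 3.1 Fz 2.3 T [-0.97 -0.32 -0.3 ] headest [596.2  81.8] screwNm 0.10
t15.45 p [472.6 115.3 138.7] hand 164.8 Fr -0.6 Ft 3.1 Fz 2.3 T [-0.97 -0.32 -0.3 ] headest [594.   82.4] screwNm 0.09
-6: [[0.041,0.125,0],[0,0,-0.050],1]
-12: [[0.095,0.245,0],[0,0,-0.100],1]
-18: [[0.161,0.359,0],[0,0,-0.150],1]
```

```bash

python3 -m jog '[[[0.041,0.12,0],[0,0,-0.05],1],[[0.095,0.24,0],[0,0,-0.1],1],[[0.161,0.354,0],[0,0,-0.15],1],[[0.161,0.354,0],[0,0,-0.15],1]]' >/dev/null; python3 s.py;  python3 arc.py 146.8 -8
python3 -m jog '[[[0.102,0.138,0],[0,0,-0.067],1],[[0.102,0.138,0],[0,0,-0.067],1],[[0.102,0.138,0],[0,0,-0.067],1]]' >/dev/null; python3 s.py; python3 arc.py 138.8 8 16 24 32 40; python3 arc.py 178.8 8 16 24 32 40 48 
```

```text
t15.85 p [488.8 151.1 138.5] hand 146.8 Fr -4.2 Ft 4.2 Fz 2.5 T [-1.64 -0.56 -0.35] headest [594.1  82.3] screwNm 0.18
-8: [[0.106,0.140,0],[0,0,-0.067],1]
t16.15 p [498.9 164.5 138.7] hand 138.9 Fr -4.2 Ft 2.6 Fz 0.8 T [-1.37 -0.78 -0.13] headest [593.8  81.9] screwNm 0.20
8: [[-0.106,-0.140,0],[0,0,0.067],1]
16: [[-0.192,-0.293,0],[0,0,0.133],1]
24: [[-0.255,-0.457,0],[0,0,0.200],1]
32: [[-0.295,-0.628,0],[0,0,0.267],1]
40: [[-0.311,-0.802,0],[0,0,0.333],1]
8: [[0.009,-0.175,0],[0,0,0.067],1]
16: [[0.041,-0.348,0],[0,0,0.133],1]
24: [[0.098,-0.514,0],[0,0,0.200],1]
32: [[0.177,-0.670,0],[0,0,0.267],1]
40: [[0.277,-0.815,0],[0,0,0.333],1]
48: [[0.397,-0.943,0],[0,0,0.400],1]
```

```bash

python3 -m jog '[[[-0.106,-0.14,0],[0,0,0.067],1],[[-0.192,-0.293,0],[0,0,0.133],1],[[-0.255,-0.457,-0.005],[0,0,0.2],1],[[-0.295,-0.628,-0.005],[0,0,0.267],1],[[-0.311,-0.802,-0.005],[0,0,0.333],1],[[-0.311,-0.802,-0.005],[0,0,0.333],1]]' >/dev/null; python3 s.py
python3 -m jog '[[[0.009,-0.175,0],[0,0,0.067],1],[[0.041,-0.348,0],[0,0,0.133],1],[[0.098,-0.514,0],[0,0,0.2],1],[[0.177,-0.67,0],[0,0,0.267],1],[[0.277,-0.815,0],[0,0,0.333],1],[[0.366,-0.914,0],[0,0,0.383],1],[[0.366,-0.914,0],[0,0,0.383],1]]' >/dev/null; python3 s.py; python3 arc.py 224.8 -6 -12 -18 -24 -30
```

```text
t16.75 p [468.3  84.4 138.9] hand 178.9 Fr -2.0 Ft -1.7 Fz 0.4 T [ 0.06 -0.58  0.09] headest [594.   81.9] screwNm -0.13
t17.45 p [504.9  -6.3 138.3] hand 224.6 Fr -0.3 Ft -1.7 Fz 1.0 T [ 0.5  -0.12  0.11] headest [594.4  82.1] screwNm -0.10
-6: [[-0.088,0.098,0],[0,0,-0.050],1]
-12: [[-0.165,0.205,0],[0,0,-0.100],1]
-18: [[-0.230,0.319,0],[0,0,-0.150],1]
-24: [[-0.283,0.440,0],[0,0,-0.200],1]
-30: [[-0.324,0.565,0],[0,0,-0.250],1]
```

```bash

python3 -m jog '[[[-0.088,0.098,0],[0,0,-0.05],1],[[-0.165,0.205,0],[0,0,-0.1],1],[[-0.165,0.205,0],[0,0,-0.1],1]]' >/dev/null; python3 s.py; python3 arc.py 212.8 -6 -12 -18 -24; python3 arc.py 200.8 -6 -12 -18 -24
python3 -m jog '[[[-0.065,0.114,0],[0,0,-0.05],1],[[-0.118,0.234,0],[0,0,-0.1],1],[[-0.118,0.234,0],[0,0,-0.1],1]]' >/dev/null; python3 s.py
```

```text
t17.75 p [487.2  15.4 138.8] hand 212.6 Fr 0.0 Ft 2.6 Fz 0.8 T [-0.38 -0.38 -0.27] headest [593.2  83.2] screwNm 0.05
-6: [[-0.065,0.114,0],[0,0,-0.050],1]
-12: [[-0.119,0.235,0],[0,0,-0.100],1]
-18: [[-0.159,0.360,0],[0,0,-0.150],1]
-24: [[-0.186,0.489,0],[0,0,-0.200],1]
-6: [[-0.040,0.125,0],[0,0,-0.050],1]
-12: [[-0.067,0.254,0],[0,0,-0.100],1]
-18: [[-0.080,0.385,0],[0,0,-0.150],1]
-24: [[-0.080,0.517,0],[0,0,-0.200],1]
t18.05 p [476.   38.3 138.9] hand 200.7 Fr 0.6 Ft 2.7 Fz 0.2 T [-0.53 -0.63 -0.29] headest [593.7  82.9] screwNm 0.05
```

```bash
python3 arc.py 188.8 -6 -12 ; python3 arc.py 176.8 -6 -12 -18; python3 arc.py 164.8 -6 -12;python3 arc.py 152.8 -4 -8 -12 -16
```

```text
-6: [[-0.013,0.131,0],[0,0,-0.050],1]
-12: [[-0.013,0.263,0],[0,0,-0.100],1]
-6: [[0.014,0.131,0],[0,0,-0.050],1]
-12: [[0.042,0.260,0],[0,0,-0.100],1]
-18: [[0.083,0.385,0],[0,0,-0.150],1]
-6: [[0.041,0.125,0],[0,0,-0.050],1]
-12: [[0.095,0.245,0],[0,0,-0.100],1]
-4: [[0.043,0.077,0],[0,0,-0.033],1]
-8: [[0.091,0.150,0],[0,0,-0.067],1]
-12: [[0.144,0.220,0],[0,0,-0.100],1]
-16: [[0.202,0.286,0],[0,0,-0.133],1]
```

```bash

python3 -m jog '[[[-0.04,0.125,-0.005],[0,0,-0.05],1],[[-0.067,0.254,-0.005],[0,0,-0.1],1],[[-0.067,0.254,-0.005],[0,0,-0.1],1]]' >/dev/null; python3 s.py
python3 -m jog '[[[-0.013,0.131,0],[0,0,-0.05],1],[[-0.013,0.263,0],[0,0,-0.1],1],[[-0.013,0.263,0],[0,0,-0.1],1]]' >/dev/null; python3 s.py
```

```text
t18.35 p [469.7  63.2 138.4] hand 188.8 Fr -0.9 Ft 3.3 Fz 1.6 T [-0.64 -0.66 -0.16] headest [594.   82.5] screwNm 0.26
t18.65 p [468.4  89.2 138.2] hand 176.8 Fr -3.1 Ft 2.8 Fz 1.7 T [-0.69 -0.69 -0.17] headest [594.   82.2] screwNm 0.19
```

```bash

python3 -m jog '[[[0.014,0.131,0],[0,0,-0.05],1],[[0.042,0.26,0],[0,0,-0.1],1],[[0.042,0.26,0],[0,0,-0.1],1]]' >/dev/null; python3 s.py
python3 -m jog '[[[0.041,0.125,0],[0,0,-0.05],1],[[0.095,0.245,0],[0,0,-0.1],1],[[0.095,0.245,0],[0,0,-0.1],1]]' >/dev/null; python3 s.py
```

```text
t18.95 p [472.5 114.9 138. ] hand 164.9 Fr -2.1 Ft 1.9 Fz 2.4 T [-0.77 -0.64 -0.07] headest [593.9  82. ] screwNm 0.17
t19.25 p [481.8 139.1 137.8] hand 152.9 Fr -2.1 Ft 1.4 Fz 1.8 T [-0.65 -0.56 -0.03] headest [593.8  81.7] screwNm 0.14
```

```bash

python3 -m jog '[[[0.043,0.077,0],[0,0,-0.033],1],[[0.091,0.15,0],[0,0,-0.067],1],[[0.144,0.22,0],[0,0,-0.1],1],[[0.202,0.286,0],[0,0,-0.133],1],[[0.202,0.286,0],[0,0,-0.133],1]]' >/dev/null; python3 s.py; python3 arc.py 136.9 8 16 24 32 40 48; python3 arc.py 184.9 8 16 24 32 40
```

```text
t19.75 p [501.5 167.3 137.7] hand 136.9 Fr -1.3 Ft 1.6 Fz 1.5 T [-0.42 -0.2   0.15] headest [593.4  81.3] screwNm 0.35
8: [[-0.111,-0.136,0],[0,0,0.067],1]
16: [[-0.201,-0.286,0],[0,0,0.133],1]
24: [[-0.270,-0.448,0],[0,0,0.200],1]
32: [[-0.316,-0.617,0],[0,0,0.267],1]
40: [[-0.338,-0.792,0],[0,0,0.333],1]
48: [[-0.335,-0.967,0],[0,0,0.400],1]
8: [[0.027,-0.173,0],[0,0,0.067],1]
16: [[0.078,-0.341,0],[0,0,0.133],1]
24: [[0.152,-0.501,0],[0,0,0.200],1]
32: [[0.247,-0.648,0],[0,0,0.267],1]
40: [[0.362,-0.781,0],[0,0,0.333],1]
```

```bash

python3 -m jog '[[[-0.111,-0.136,0],[0,0,0.067],1],[[-0.201,-0.286,0],[0,0,0.133],1],[[-0.27,-0.448,0],[0,0,0.2],1],[[-0.316,-0.617,0],[0,0,0.267],1],[[-0.338,-0.792,0],[0,0,0.333],1],[[-0.335,-0.967,0],[0,0,0.4],1],[[-0.335,-0.967,0],[0,0,0.4],1]]' >/dev/null; python3 s.py
python3 -m jog '[[[0.03,-0.17,-0.003],[0,0,0.067],1],[[0.08,-0.338,-0.003],[0,0,0.133],1],[[0.155,-0.498,-0.003],[0,0,0.2],1],[[0.25,-0.645,-0.003],[0,0,0.267],1],[[0.25,-0.645,-0.003],[0,0,0.267],1]]' >/dev/null; python3 s.py; for a in 216.9 204.9 192.9 180.9; do python3 arc.py $a -6 -12; done; for a in 176.9 168.9 160.9 152.9 144.9; do python3 arc.py $a -4 -8; done
```

```text
t20.45 p [468.3  70.3 138.1] hand 184.8 Fr -0.9 Ft -2.9 Fz 0.2 T [ 0.82 -0.27  0.33] headest [593.7  80.9] screwNm -0.04
t20.95 p [493.6   6.5 137.5] hand 216.7 Fr -1.9 Ft -1.5 Fz 1.9 T [ 1.09 -0.07  0.34] headest [594.5  81.6] screwNm 0.15
-6: [[-0.073,0.109,0],[0,0,-0.050],1]
-12: [[-0.135,0.226,0],[0,0,-0.100],1]
-6: [[-0.049,0.122,0],[0,0,-0.050],1]
-12: [[-0.085,0.249,0],[0,0,-0.100],1]
-6: [[-0.023,0.130,0],[0,0,-0.050],1]
-12: [[-0.032,0.261,0],[0,0,-0.100],1]
-6: [[0.005,0.132,0],[0,0,-0.050],1]
-12: [[0.023,0.262,0],[0,0,-0.100],1]
-4: [[0.008,0.087,0],[0,0,-0.033],1]
-8: [[0.022,0.174,0],[0,0,-0.067],1]
-4: [[0.020,0.086,0],[0,0,-0.033],1]
-8: [[0.046,0.169,0],[0,0,-0.067],1]
-4: [[0.032,0.082,0],[0,0,-0.033],1]
-8: [[0.069,0.161,0],[0,0,-0.067],1]
-4: [[0.043,0.077,0],[0,0,-0.033],1]
-8: [[0.091,0.150,0],[0,0,-0.067],1]
-4: [[0.053,0.070,0],[0,0,-0.033],1]
-8: [[0.111,0.136,0],[0,0,-0.067],1]
```

Third stroke, sampling finely.

```bash

python3 -m jog '[[[-0.073,0.109,0],[0,0,-0.05],1],[[-0.135,0.226,0],[0,0,-0.1],1],[[-0.135,0.226,0],[0,0,-0.1],1]]' >/dev/null; python3 s.py
python3 -m jog '[[[-0.049,0.122,0],[0,0,-0.05],1],[[-0.049,0.122,0],[0,0,-0.05],1]]' >/dev/null; python3 s.py
python3 -m jog '[[[-0.036,0.127,0],[0,0,-0.05],1],[[-0.036,0.127,0],[0,0,-0.05],1]]' >/dev/null; python3 s.py
```

```text
t21.25 p [479.   30.4 137.9] hand 204.6 Fr -0.2 Ft 3.1 Fz 1.9 T [-0.43 -0.37 -0.24] headest [593.3  82.8] screwNm 0.14
t21.45 p [474.8  42.2 138. ] hand 198.8 Fr 0.6 Ft 2.8 Fz 0.5 T [-0.69 -0.59 -0.23] headest [593.9  82.6] screwNm 0.12
t21.65 p [471.3  54.4 137.9] hand 192.8 Fr -1.4 Ft 3.2 Fz 2.5 T [-0.83 -0.65 -0.11] headest [594.   82.4] screwNm 0.29
```

```bash

python3 -m jog '[[[-0.023,0.13,0],[0,0,-0.05],1],[[-0.023,0.13,0],[0,0,-0.05],1]]' >/dev/null; python3 s.py
python3 -m jog '[[[-0.009,0.131,0],[0,0,-0.05],1],[[-0.009,0.131,0],[0,0,-0.05],1]]' >/dev/null; python3 s.py
python3 -m jog '[[[0.003,0.088,0],[0,0,-0.033],1],[[0.003,0.088,0],[0,0,-0.033],1]]' >/dev/null; python3 s.py
```

```text
t21.85 p [469.1  67.2 137.8] hand 186.9 Fr -1.7 Ft 3.7 Fz 1.0 T [-0.98 -0.69 -0.16] headest [594.   82.3] screwNm 0.31
t22.05 p [468.2  80.2 137.7] hand 180.9 Fr -1.6 Ft 3.5 Fz 2.1 T [-1.06 -0.68 -0.19] headest [594.   82.2] screwNm 0.25
t22.25 p [468.3  88.6 137.7] hand 176.9 Fr -1.7 Ft 3.6 Fz 1.2 T [-1.19 -0.57 -0.08] headest [593.9  81.9] screwNm 0.38
```

```bash

python3 -m jog '[[[0.008,0.087,0],[0,0,-0.033],1],[[0.022,0.174,0],[0,0,-0.067],1],[[0.022,0.174,0],[0,0,-0.067],1]]' >/dev/null; python3 s.py
python3 -m jog '[[[0.02,0.086,0],[0,0,-0.033],1],[[0.02,0.086,0],[0,0,-0.033],1]]' >/dev/null; python3 s.py
python3 -m jog '[[[0.026,0.084,0],[0,0,-0.033],1],[[0.026,0.084,0],[0,0,-0.033],1]]' >/dev/null; python3 s.py
```

```text
t22.55 p [470.4 106.  137.6] hand 168.9 Fr -1.5 Ft 4.4 Fz 1.9 T [-1.39 -0.54  0.02] headest [593.8  81.7] screwNm 0.57
t22.75 p [472.4 114.5 137.5] hand 164.9 Fr -1.9 Ft 5.1 Fz 1.5 T [-1.62 -0.55 -0.  ] headest [593.8  81.7] screwNm 0.64
t22.95 p [474.9 122.8 137.5] hand 160.9 Fr -2.6 Ft 5.2 Fz 0.8 T [-1.79 -0.56 -0.  ] headest [593.8  81.7] screwNm 0.65
```

```bash

python3 -m jog '[[[0.032,0.082,0],[0,0,-0.033],1],[[0.032,0.082,0],[0,0,-0.033],1]]' >/dev/null; python3 s.py
python3 -m jog '[[[0.037,0.079,0],[0,0,-0.033],1],[[0.037,0.079,0],[0,0,-0.033],1]]' >/dev/null; python3 s.py
python3 -m jog '[[[0.022,0.039,0],[0,0,-0.017],1],[[0.022,0.039,0],[0,0,-0.017],1]]' >/dev/null; python3 s.py
```

```text
t23.15 p [477.9 130.8 137.4] hand 157.0 Fr -2.5 Ft 6.3 Fz 0.6 T [-1.9  -0.47  0.  ] headest [593.7  81.6] screwNm 0.79
t23.35 p [481.5 138.6 137.4] hand 153.0 Fr -3.3 Ft 6.2 Fz 1.7 T [-2.05 -0.39  0.07] headest [593.6  81.5] screwNm 0.85
t23.55 p [483.3 142.2 137.4] hand 151.0 Fr -2.5 Ft 6.2 Fz 2.0 T [-2.04 -0.27  0.2 ] headest [593.4  81.3] screwNm 0.98
```

```bash

python3 -m jog '[[[0.024,0.037,0],[0,0,-0.017],1],[[0.024,0.037,0],[0,0,-0.017],1]]' >/dev/null; python3 s.py
python3 -m jog '[[[0.012,0.018,0],[0,0,-0.008],1],[[0.012,0.018,0],[0,0,-0.008],1]]' >/dev/null; python3 s.py
python3 -m jog '[[[0,0,0],[0,0,0],1]]' >/dev/null; python3 s.py
```

```text
t23.75 p [485.5 145.9 137.3] hand 149.0 Fr -2.5 Ft 5.5 Fz 1.9 T [-1.86  0.04  0.23] headest [593.3  81.1] screwNm 0.92
t23.95 p [486.5 147.6 137.3] hand 148.1 Fr -1.3 Ft 6.4 Fz 2.4 T [-1.92  0.18  0.28] headest [593.3  81. ] screwNm 1.09
t24.05 p [486.5 147.5 137.3] hand 148.1 Fr -1.6 Ft 6.8 Fz 2.4 T [-1.85  0.14  0.34] headest [593.3  81. ] screwNm 1.20
```

Firm at about 1.05 N m (about 8.3 N). Back off to unload.

```bash
python3 arc.py 148.1 3 6 4
python3 -m jog '[[[-0.034,-0.056,0],[0,0,0.025],1],[[-0.066,-0.114,0],[0,0,0.05],1],[[-0.066,-0.114,0],[0,0,0.05],1]]' >/dev/null; python3 s.py
python3 -m jog '[[[0.005,0.01,0],[0,0,0],1],[[0.005,0.01,0],[0,0,0],1]]' >/dev/null; python3 s.py
```

```text
3: [[-0.033,-0.057,0],[0,0,0.025],1]
6: [[-0.064,-0.115,0],[0,0,0.050],1]
4: [[-0.044,-0.076,0],[0,0,0.033],1]
t24.35 p [480.8 137.1 137.7] hand 153.9 Fr -2.0 Ft 2.9 Fz 1.0 T [-0.98 -0.26 -0.08] headest [593.8  81.8] screwNm 0.29
t24.55 p [481.2 138.  137.4] hand 153.8 Fr -2.5 Ft 5.4 Fz 1.5 T [-1.88 -0.21 -0.35] headest [594.   82.4] screwNm 0.32
```

```bash

python3 -m jog '[[[-0.02,-0.055,0],[0,0,0.017],1],[[-0.02,-0.055,0],[0,0,0.017],1]]' >/dev/null; python3 s.py
```

```text
t24.75 p [479.2 133.5 137.5] hand 155.8 Fr 2.5 Ft 1.5 Fz 2.2 T [-0.49  0.46 -0.18] headest [594.  82.] screwNm 0.02
```

```bash

python3 -m jog '[[[-0.01,-0.003,0],[0,0,0],1],[[-0.01,-0.003,0.02],[0,0,0],1],[[-0.01,-0.003,0.04],[0,0,0],1]]' >/dev/null; python3 s.py
python3 -m jog '[[[0,0,0.02],[0,0,0],1],[[0,0,0.04],[0,0,0],1]]' >/dev/null; python3 s.py
```

```text
t25.05 p [479.  133.3 141. ] hand 155.8 Fr -7.1 Ft 0.7 Fz -7.0 T [-0.78 -1.   -0.02] headest [593.8  81.8] screwNm 0.07
t25.25 p [479.3 133.3 144.7] hand 155.8 Fr -7.5 Ft 1.6 Fz -7.9 T [-0.97 -1.3  -0.03] headest [594.1  81.7] screwNm 0.17
```

```bash
sed -i 's/541)/530)/;s/-31)/-111)/;s/224.7/155.8/' hz.py
python3 -m jog '[[[0.018,-0.009,0],[0,0,0],1],[[0.018,-0.009,0.01],[0,0,0],1]]' >/dev/null; python3 s.py; python3 hz.py
```

```text
t25.45 p [479.2 132.6 145.2] hand 155.8 Fr 0.6 Ft -1.5 Fz -6.7 T [0.64 0.7  0.18] headest [594.   81.1] screwNm -0.01
scene 117 ring z [180.3 184.5 186.5] fit [-3.300e-02  6.000e-02  1.842e+02] mid z 182.4
  handle 30 17 184.1
  handle 45 21 183.7
  handle 60 17 184.1
  handle 75 28 188.4
  handle 90 15 189.1
top 172 ring z [182.3 185.4 187.6] fit [-3.00000e-02  5.00000e-03  1.85048e+02] mid z 182.8
  handle 30 24 185.4
  handle 45 28 185.6
  handle 60 3 185.2
  handle 75 0 None
  handle 90 0 None
```

```bash

python3 -m jog '[[[0.013,-0.006,0],[-0.007,-0.015,0],1],[[0.025,-0.011,0],[-0.014,-0.03,0],1],[[0.025,-0.011,0],[-0.014,-0.03,0],1]]' >/dev/null; python3 s.py; python3 hz.py
```

```text
t25.85 p [482.8 131.2 146.5] hand 155.9 Fr -3.1 Ft 0.3 Fz -6.9 T [-0.02  0.07  0.13] headest [597.7  79.8] screwNm 0.16
scene 134 ring z [180.5 184.4 186.6] fit [-4.3000e-02  2.6000e-02  1.8412e+02] mid z 183.1
  handle 30 15 184.9
  handle 45 20 184.3
  handle 60 22 185.5
  handle 75 22 188.9
  handle 90 17 190.4
top 170 ring z [182.5 185.1 187.9] fit [-7.60000e-02  5.00000e-03  1.85042e+02] mid z 183.0
  handle 30 24 186.3
  handle 45 27 186.0
  handle 60 31 186.3
  handle 75 11 187.2
  handle 90 0 None
```

```bash

python3 -m jog '[[[0.01,-0.005,-0.01],[-0.01,-0.023,0],1],[[0.02,-0.01,-0.01],[-0.02,-0.046,0],1],[[0.02,-0.01,0],[-0.02,-0.046,0],1],[[0.02,-0.01,0],[-0.02,-0.046,0],1]]' >/dev/null; python3 s.py; python3 hz.py
```

```text
t26.35 p [487.5 130.  148.1] hand 155.8 Fr -11.3 Ft 1.3 Fz -7.4 T [-1.18 -1.63 -0.01] headest [602.2  78.5] screwNm 0.15
scene 133 ring z [179.3 184.7 187.1] fit [-6.10000e-02  5.10000e-02  1.84221e+02] mid z 183.1
  handle 30 14 185.3
  handle 45 20 184.9
  handle 60 18 186.2
  handle 75 24 189.4
  handle 90 17 190.9
top 170 ring z [183.1 185.5 187.8] fit [-4.40000e-02  3.00000e-02  1.85442e+02] mid z 182.8
  handle 30 22 186.9
  handle 45 28 186.1
  handle 60 29 187.2
  handle 75 28 189.7
  handle 90 26 192.4
```

The lift is tilting the wrench about the sleeve grip: the lever binds it while the head stays seated. I'll level it, let go, and regrip the head itself for a straight lift along the screw axis.

```bash

python3 -m jog '[[[-0.02,0.01,-0.03],[0.015,0.035,0],1],[[-0.045,0.021,-0.06],[0.034,0.076,0],1],[[-0.045,0.021,-0.08],[0.034,0.076,0],1],[[-0.045,0.021,-0.08],[0.034,0.076,0],1],[[-0.045,0.021,-0.08],[0.034,0.076,0],1]]' >/dev/null; python3 s.py
python3 -m jog '[[[0,0,0],[0,0,0],-1],[[0,0,0],[0,0,0],-1],[[0,0,0],[0,0,0],-1],[[0,0,0],[0,0,0],-1],[[0,0,0],[0,0,0],-1],[[0,0,0],[0,0,0],-1],[[0,0,0],[0,0,0],-1]]'; python3 hz.py
```

```text
t26.95 p [480.3 132.9 140.2] hand 155.8 Fr 7.8 Ft -0.1 Fz 2.9 T [0.56 1.81 0.04] headest [595.   81.2] screwNm 0.02
clock: 27.65
position: [480.7, 132.3, 138.8]
ee_rot: [0.21, 0.978, -0.0, 0.0]
contact_force: [0.1, -0.8, -0.4]
gripper_width: 85.6
grasp_force: 0.0
scene 132 ring z [178.8 184.5 188.3] fit [6.10000e-02 6.50000e-02 1.84215e+02] mid z 183.7
  handle 30 9 179.5
  handle 45 5 175.1
  handle 60 7 172.8
  handle 75 10 174.1
  handle 90 7 171.9
top 158 ring z [182.6 186.5 189.6] fit [1.43000e-01 1.30000e-02 1.86621e+02] mid z 183.5
  handle 30 18 182.0
  handle 45 17 176.2
  handle 60 2 173.0
  handle 75 0 None
  handle 90 0 None
```

```bash

python3 -m jog '[[[0,0,0.4],[0,0,0],-1],[[0,0,0.8],[0,0,0],-1],[[0.3,-0.13,0.8],[0,0,0],-1],[[0.7,-0.3,0.8],[0,0,0],-1],[[0.95,-0.43,0.8],[0,0,0],-1],[[0.95,-0.43,0.8],[0,0,0],-1]]' >/dev/null
python3 -m jog '[[[0.18,-0.08,0],[0,0,0],-1],[[0.18,-0.08,0],[0,0,0],-1],[[0.18,-0.08,0],[0,0,0],-1]]'; python3 hz.py
```

```text
clock: 28.65
position: [593.0, 81.4, 218.4]
ee_rot: [0.21, 0.978, -0.0, -0.001]
contact_force: [0.2, -0.4, -0.2]
gripper_width: 85.5
grasp_force: 0.0
scene 135 ring z [179.3 184.9 189. ] fit [4.5000e-02 6.5000e-02 1.8471e+02] mid z 351.1
  handle 30 9 179.6
  handle 45 10 175.3
  handle 60 4 174.1
  handle 75 9 173.2
  handle 90 6 172.0
top 96 ring z [181.9 184.5 187.3] fit [1.44000e-01 6.00000e-03 1.86153e+02] mid z 606.7
  handle 30 19 182.1
  handle 45 18 177.4
  handle 60 15 174.8
  handle 75 16 172.9
  handle 90 15 171.9
```

Now down around the ring and close.

```bash

python3 -m jog '[[[0.005,0.005,-0.4],[0,0,0],-1],[[0.005,0.005,-0.7],[0,0,0],-1],[[0.005,0.005,-0.86],[0,0,0],-1],[[0.005,0.005,-0.86],[0,0,0],-1]]'
python3 -m jog '[[[0,0,0],[0,0,0],0],[[0,0,0],[0,0,0],1],[[0,0,0],[0,0,0],1],[[0,0,0],[0,0,0],1],[[0,0,0],[0,0,0],1],[[0,0,0],[0,0,0],1]]'; python3 s.py
```

```text
clock: 29.15
position: [591.7, 81.7, 130.3]
ee_rot: [0.209, 0.978, -0.001, -0.003]
contact_force: [1.1, -0.5, 0.3]
gripper_width: 85.4
grasp_force: 0.0
clock: 29.75
position: [594.9, 81.8, 134.9]
ee_rot: [0.209, 0.978, 0.0, 0.001]
contact_force: [-1.9, -0.1, 6.0]
gripper_width: 44.9
grasp_force: 60.7
t29.75 p [594.9  81.8 134.9] hand 155.8 Fr 1.7 Ft 0.9 Fz 6.0 T [-0.14  0.63  0.01] headest [709.6  30.2] screwNm 0.12
```

```bash

python3 -m jog '[[[0,0,0.03],[0,0,0],1],[[0,0,0.06],[0,0,0],1],[[0,0,0.06],[0,0,0],1]]' >/dev/null; python3 s.py
python3 -m jog '[[[0,0,0.04],[0,0,0],1],[[0,0,0.08],[0,0,0],1],[[0,0,0.08],[0,0,0],1]]' >/dev/null; python3 s.py;python3 hz.py
```

```text
t30.05 p [594.3  81.7 138.5] hand 155.8 Fr -2.0 Ft 0.2 Fz -4.0 T [-0.32 -0.63  0.04] headest [709.   30.1] screwNm 0.06
t30.35 p [594.3  82.  147.6] hand 155.8 Fr 0.3 Ft 0.2 Fz -3.6 T [-0.07 -0.24 -0.03] headest [709.   30.5] screwNm -0.00
scene 157 ring z [185.9 196.  202.7] fit [1.49000e-01 1.86000e-01 1.94551e+02] mid z 534.9
  handle 30 0 None
  handle 45 0 None
  handle 60 0 None
  handle 75 0 None
  handle 90 2 181.5
top 34 ring z [192.9 195.3 197.9] fit [-4.2000e-01 -1.0000e-02  1.8766e+02] mid z 535.5
  handle 30 20 192.2
  handle 45 21 187.0
  handle 60 15 184.6
  handle 75 16 185.1
  handle 90 16 183.7
```

The wrench is off the screw, hanging with some handle droop. Lift clear, carry it back to the mat and level it by pitching the tool.

```bash

python3 -m jog '[[[0,0,0.3],[0,0,0],1],[[0,0,0.6],[0,0,0],1],[[0,0,0.85],[0,0,0],1]]' >/dev/null
python3 -m jog '[[[-0.03,-0.3,0],[0.009,0.02,0],1],[[-0.06,-0.65,0],[0.018,0.04,0],1],[[-0.1,-1,0],[0.027,0.061,0],1]]' >/dev/null
python3 -m jog '[[[-0.03,-0.35,0],[0,0,0.02],1],[[-0.06,-0.7,0],[0,0,0.037],1],[[-0.1,-1,0],[0,0,0.037],1]]' >/dev/null
python3 -m jog '[[[-0.03,-0.35,-0.15],[0,0,0],1],[[-0.06,-0.7,-0.35],[0,0,0],1],[[-0.1,-1,-0.5],[0,0,0],1]]' >/dev/null
python3 -m jog '[[[-0.03,-0.3,-0.25],[0,0,0],1],[[-0.06,-0.65,-0.5],[0,0,0],1],[[-0.1,-0.98,-0.8],[0,0,0],1],[[-0.1,-0.98,-0.8],[0,0,0],1],[[-0.1,-0.98,-0.8],[0,0,0],1]]'; python3 s.py
cat > lv.py <<'E'
from h import *
s=read_state();q=s["ee_rot"];h=2*np.arctan2(q[1],q[0]); u=np.array([np.cos(h),np.sin(h)]); c=s["position"][:2]; z0=s["position"][2]+31
for n in ("scene","top"):
    d=get_image(n); V,U=np.mgrid[:480,:640]; W=world(d,U.ravel(),V.ravel()); S=(W[:,:2]-c)@u; w=(W[:,:2]-c)@[-u[1],u[0]]
    print(n,[(lo,int(k.sum()),np.percentile(W[k,2],75).round(1) if k.sum() else None,np.median(w[k]).round(1) if k.sum() else None) for lo in range(20,200,20) for k in [(S>lo)&(S<lo+20)&(np.abs(w)<16)&(W[:,2]>max(8,z0-40))&(W[:,2]<z0+50)]])
E
python3 lv.py
```

```text
clock: 32.15
position: [553.4, -316.8, 100.4]
ee_rot: [0.172, 0.983, 0.012, -0.07]
contact_force: [0.7, 1.2, -2.7]
gripper_width: 45.1
grasp_force: 63.0
t32.15 p [ 553.4 -316.8  100.4] hand 160.1 Fr -0.2 Ft -1.3 Fz -2.7 T [-0.21 -0.58 -0.02] headest [ 671.7 -359.5] screwNm -0.19
scene [(20, 0, None, None), (40, 8, np.float64(143.5), np.float64(11.8)), (60, 10, np.float64(144.3), np.float64(10.3)), (80, 31, np.float64(148.8), np.float64(10.7)), (100, 40, np.float64(147.5), np.float64(9.4)), (120, 34, np.float64(146.9), np.float64(10.1)), (140, 25, np.float64(146.7), np.float64(11.6)), (160, 13, np.float64(145.1), np.float64(12.7)), (180, 0, None, None)]
top [(20, 52, np.float64(150.3), np.float64(0.5)), (40, 53, np.float64(148.2), np.float64(3.0)), (60, 45, np.float64(148.7), np.float64(6.5)), (80, 28, np.float64(150.8), np.float64(11.7)), (100, 14, np.float64(149.6), np.float64(13.8)), (120, 2, np.float64(149.1), np.float64(14.9)), (140, 0, None, None), (160, 0, None, None), (180, 0, None, None)]
```

Nearly level now. The handle is yawed by about 8° in the grip, so I'll correct that on the way down.

```bash

python3 -m jog '[[[0,0,-0.4],[0,0,-0.035],1],[[0,0,-0.8],[0,0,-0.065],1],[[0,0,-1],[0,0,-0.065],1],[[0,0,-1],[0,0,-0.065],1]]' >/dev/null; python3 s.py; python3 lv.py
python3 -m jog '[[[0,0,-0.08],[0,0,0],1],[[0,0,-0.14],[0,0,0],1],[[0,0,-0.18],[0,0,0],1],[[0,0,-0.18],[0,0,0],1]]' >/dev/null; python3 s.py
```

```text
t32.65 p [ 5.530e+02 -3.144e+02 -3.000e-01] hand 152.5 Fr 1.0 Ft 0.1 Fz -2.8 T [-0.14 -0.35  0.03] headest [ 664.6 -372.4] screwNm 0.04
scene [(20, 3, np.float64(48.6), np.float64(-1.2)), (40, 0, None, None), (60, 0, None, None), (80, 4, np.float64(47.6), np.float64(14.8)), (100, 22, np.float64(47.1), np.float64(12.1)), (120, 31, np.float64(47.7), np.float64(10.6)), (140, 27, np.float64(47.4), np.float64(10.3)), (160, 11, np.float64(46.6), np.float64(11.1)), (180, 0, None, None)]
top [(20, 2, np.float64(49.1), np.float64(8.0)), (40, 0, None, None), (60, 0, None, None), (80, 0, None, None), (100, 0, None, None), (120, 0, None, None), (140, 0, None, None), (160, 0, None, None), (180, 0, None, None)]
t33.15 p [ 553.8 -316.   -16.7] hand 152.4 Fr 0.5 Ft 0.1 Fz -2.3 T [-0.23 -0.5   0.03] headest [ 665.3 -374.2] screwNm 0.04
```

```bash

python3 -m jog '[[[0,0,-0.03],[0,0,0],1],[[0,0,-0.06],[0,0,0],1],[[0,0,-0.06],[0,0,0],1]]' >/dev/null; python3 s.py
python3 -m jog '[[[0,0,-0.02],[0,0,0],1],[[0,0,-0.02],[0,0,0],1]]' >/dev/null; python3 s.py
python3 -m jog '[[[0,0,-0.02],[0,0,0],1],[[0,0,-0.02],[0,0,0],1]]' >/dev/null; python3 s.py
```

```text
t33.45 p [ 553.9 -316.2  -22.7] hand 152.4 Fr -0.5 Ft 0.3 Fz -2.9 T [-0.2  -0.41 -0.06] headest [ 665.4 -374.4] screwNm -0.02
t33.65 p [ 554.2 -316.3  -24.2] hand 152.4 Fr 0.1 Ft -0.6 Fz -2.7 T [-0.24 -0.35  0.01] headest [ 665.8 -374.5] screwNm -0.06
t33.85 p [ 554.3 -316.3  -24.6] hand 152.5 Fr 3.0 Ft -0.5 Fz 4.7 T [0.28 0.32 0.03] headest [ 665.9 -374.5] screwNm -0.04
```

```bash

python3 -m jog '[[[0,0,0],[0,0,0],0],[[0,0,0],[0,0,0],-0.5],[[0,0,0],[0,0,0],-1],[[0,0,0],[0,0,0],-1],[[0,0,0],[0,0,0],-1],[[0,0,0],[0,0,0],-1]]'
python3 -m jog '[[[0,0,0.2],[0,0,0],-1],[[0,0,0.6],[0,0,0],-1],[[0,0,1],[0,0,0],-1]]' >/dev/null
python3 -m jog '[[[-0.3,0,0.3],[0,0,0],-1],[[-0.7,0,0.6],[0,0,0],-1],[[-1,0,1],[0,0,0],-1],[[-1,0,1],[0,0,0],-1]]' 
python3 - <<'E'
from h import *
d=get_image("top"); np.savez("fin.npz",**d); s=get_image("scene")
a=d["frame"][150:350,220:520]; b=s["frame"][190:420,90:435]
cv2.imwrite("pics/fin.png",np.vstack([cv2.resize(a,(450,300)),cv2.resize(b,(450,300))])[:,:,::-1])
E
```

```text
clock: 34.45
position: [554.2, -316.2, -26.4]
ee_rot: [0.238, 0.969, 0.016, -0.068]
contact_force: [-0.4, 0.6, -0.2]
gripper_width: 85.2
grasp_force: 0.0
clock: 35.15
position: [453.9, -317.8, 180.5]
ee_rot: [0.238, 0.969, 0.015, -0.063]
contact_force: [1.1, -0.5, 0.7]
gripper_width: 85.8
grasp_force: 0.0
```

View pics/fin.png

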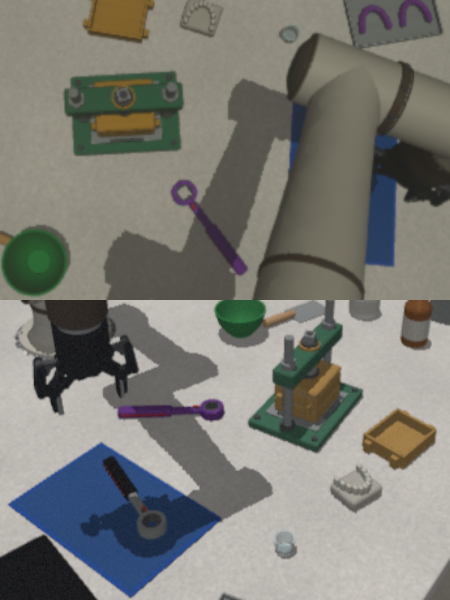

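The final view shows the wrench lying flat on the mat (scene crop, head 152,522; sleeve end 110,463). The screw head is bare, the bystanders are in place and the hand is clear.

```bash
python3 -c "
from bench import job_done; print(job_done())"
```

```text
the job is handed in; nothing more can be done
None
```

I handed the job in at about 35 s. The screw was run down to roughly 8–9 N by the wrist readings (noisy, the last one 9.4 N, none near 12 N). The wrench lies flat back on the mat, and the bystanders in the final view look unmoved.

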